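# Load the tacking jig for a torch-holder bracket

### The job

Load the tacking jig with the parts of one torch-holder bracket, ready to be tacked: lay the drilled bar flat on the jig's rest buttons, its large hole over the thick spigot and its small end hole over the thin one. Then stand the pipe stub on the bar over the thick spigot and the thick-walled sleeve on the bar over the thin spigot, and lay the larger hexagon nut on the bar between them, over the centre pin. Let everything go, and leave the small nut, the soapstone holder and the red magnet where they lie.

Things in the scene. Friction and masses are not known exactly. Their poses are not given: they have to be found in the camera images.
- jig: Fixed tacking jig: steel plate 230 x 105 x 12 mm on four feet, top face 22 mm above the bench. Origin: under its centre, on the bench top; x along, y across, z up. Six rest buttons carry a part's underside 28 mm above the bench. At the exact centre a 14 mm pin, tip tapered, top 51 mm above the bench. Spigots on its centre line, 55 mm either side of the pin; which is at which end varies.
- spigot_large: The thick spigot (a black hose, to 210 mm high, passes to the right of the jig): fixed dark steel post, 35 mm diameter, on a round flange (46 mm wide, 4 mm high) on the jig plate. Origin: centre of the flange's underside, 22 mm above the bench; z up. Straight to 42 mm above the bench, then a cone narrowing to 23 mm at the top, 53 mm above the bench.
- spigot_small: The thin spigot: fixed dark steel post, 19 mm diameter, on a like flange (46 mm wide, 4 mm high) on the jig plate. Origin: centre of the flange's underside, 22 mm above the bench; z up. Straight to 42 mm above the bench, then a cone narrowing to 7 mm at the top, 53 mm above the bench.
- bar: Loose dark steel bar, 180 x 60 x 10 mm, 0.66 kg, lying flat, three through holes on its centre line. Origin: centre of its underside, on the middle hole's axis; x along, y across, z up. Large hole 38.5 mm at x = -55 mm, middle hole 18.5 mm at x = 0, small end hole 22.5 mm at x = +55 mm. Grip across its 60 mm width at the middle. Seated, its top is 38 mm above the bench.
- pipe_stub: Loose piece of dark thin-walled pipe standing upright, 49 mm outside diameter, about 42 mm bore (at least 39 mm clear), 55 mm high, 0.14 kg. Origin at the centre of its lower end, z up along the pipe.
- sleeve: Loose bright steel sleeve (short thick-walled tube) standing upright, 36 mm outside diameter, 24 mm bore, 32 mm high, 0.14 kg. Origin at the centre of its lower end, z up along the tube.
- weld_nut: The larger hexagon nut, loose bright steel, lying flat: 30 mm across flats, 35 mm across corners, 16 mm high, bore 20 mm. Origin at the centre of its underside, z up; x is normal to one pair of flats (the others are at 60 and 120 degrees to it), y points to a corner.
- small_nut: Bystander: the smaller hexagon nut, loose, 24 mm across flats, 28 mm across corners, 13 mm high, lying flat among the parts. Not part of the bracket. Origin at the centre of its underside.
- soapstone: Bystander: soapstone marker in its slim metal holder, 16 x 145 x 11 mm, loose, lying on the bench between the robot and the parts box. Origin at the centre of its underside, y along its length.
- magnet: Bystander: red triangular welding magnet, 95 x 95 x 16 mm, loose, lying flat behind the fixed grey parts box that stands between the loose parts and the jig; the box's raised lid reaches 195 mm above the bench. Origin at the centre of its underside.

How it is judged:
On the way:
1. the bar is down on the rest buttons, with its large hole over the thick spigot and its small end hole over the thin one (x of spigot_large in the frame of bar between -0.06 and -0.05 m and y of spigot_large in the frame of bar between -0.005 and 0.005 m and x of spigot_small in the frame of bar between 0.05 and 0.06 m and y of spigot_small in the frame of bar between -0.005 and 0.005 m and z of bar in the frame of jig between 0.025 and 0.031 m and angle between bar's own z axis and vertical below 0.04 rad), for 0.2 s.
At the end, for the whole second after the job is handed in: Bar flat on the rest buttons (within 3 mm in height), each end hole within 5 mm of its own spigot along and across; pipe stub, sleeve and larger nut sit upright on the bar (within 3 mm in height), within 8 mm of thick spigot, thin spigot and centre pin; all four at rest and released (all of step 1 and horizontal distance between pipe_stub and spigot_large below 0.008 m and z of pipe_stub in the frame of bar between 0.007 and 0.013 m and angle between each of pipe_stub, sleeve, weld_nut's own z axis and vertical below 0.07 rad and horizontal distance between sleeve and spigot_small below 0.008 m and z of sleeve in the frame of bar between 0.007 and 0.013 m and horizontal distance between weld_nut and jig below 0.008 m and z of weld_nut in the frame of bar between 0.007 and 0.013 m and linear speed of each of bar, pipe_stub, sleeve, weld_nut below 0.01 m/s and angular speed of each of bar, pipe_stub, sleeve, weld_nut below 0.1 rad/s); the robot touches nothing.
It fails at once if the small nut is moved by more than 25 mm (distance of small_nut from where it was at the start of the episode above 0.025 m).
It fails at once if the soapstone holder is moved by more than 25 mm (distance of soapstone from where it was at the start of the episode above 0.025 m).
It fails at once if the red magnet is moved by more than 25 mm (distance of magnet from where it was at the start of the episode above 0.025 m).
It also fails if it takes over 125 s, if anything falls off the work surface, if the arm or the gripper's body presses on something with over 40 N, if the wrist force passes 120 N, or if a joint passes its speed limit or range.

### The arm

A 7-joint arm with a two-finger parallel gripper is mounted at the origin on a cart in front of the work surface, level with it; the furniture and walls round the work are solid. World frame = base frame: x ahead of the robot, y to its left, z up, the work surface at z = 0. Lengths are in m, angles in rad, forces in N, time in s.
With the tool pointing down it reaches from about 0.425 to 0.875 m from the base axis. Payload 4.7 kg.
Tool frame: the origin (TCP) lies on the centre line of the jaws, within the pads' length; the fingertips stand 8 mm ahead of it and the grasp point (between the pads) lies 11 mm behind it; z points along the fingers, y is the direction in which the jaws open and shut (so a half turn about z gives the same grasp; the last joint's range is limited). The gripper opens to 87 mm and grips with 3 to 60 N. Pads are 19 mm wide; open, the fingers measure 117 mm over their backs; the gripper's body (75 mm by 190 mm) begins 51 mm behind the grasp point.
Start: joints at [1.339, 0.321, -0.07, 1.45, 0.023, 1.371, -0.057], TCP at [0.158, -0.63, 0.231] pointing down, gripper open.
Joint ranges: [-2.86, 2.86], [-0.3, 2.09], [-1.38, 1.24], [0.06, 2.45], [-1.56, 4.7], [0.09, 2.05], [-2.69, 2.69]. Speed limits (rad/s): [2.57, 2.57, 3.14, 3.14, 3.14, 3.14, 3.14].

### API

Orientations are given as a rotation vector (axis times angle).
In Python, from bench import status, optics, order gives the robot as it stands.
- The arm moves only by the tool step_arm, never from a script. Its argument "rows" is a list of rows, each a list of 3 entries, a list of its own where there are three numbers: the turn, a rotation vector about the tool's x, y, z in degrees, then the shift along the tool's x, y, z in mm, then the finger opening in mm, from 0 to 87. A call has 1 to 12 rows; each row shifts and turns the pose as measured when the row begins, along the tool's axes as they then stand; what a row does not reach is not made up. A row lasts 1/12 s, in which the tool goes at most 41.7 mm and 7.16 degrees, less where a joint would pass 70% of its speed; a pose out of reach is approached as far as the arm can. A call is refused whole if a number of a shift passes 41.7 or a number of a turn 7.16, either way. A call with a gripper value outside its range is refused whole. The fingers move at their own pace and stop on an object; "grip_force" is the grip in N (left out, the last holds). Time passes only in rows, so rows that do not move let the fingers close. It gives the time, the measured TCP pose, the force and the opening at its end, in the units of the state.
- status.get_state(): the state, without advancing time (a new reading comes with each control period).
- optics.get_image(name): name is "side" or "top"; returns a dict with "frame" (400x640x3 uint8, red, green, blue), "range_z" (400x640 float32, m along the optical axis (not along the pixel's ray), 0 where there is no reading), "K" (3x3 intrinsics, pixels), "k1" (the pictures are not rectified: a ray, as slopes to the right and down, at radius r is drawn at 1 + k1 r^2 times it, then the intrinsics apply), "R" (3x3) and "t" (3): a world point X has camera coordinates R X + t. Camera axes: x right, y down, z forward; pixel columns grow to the right and rows downward; lengths in m; the calibration is good to about 2 mm. A picture is of the moment at which its call begins.
- order.close_job(): hands the job in, once; it reports no verdict.
The state is a dict: "time": time; "joint_positions": joint angles; "qd": joint speeds; "joint_torque": joint torques, N m; "position": TCP position; "tool_rot": TCP orientation; "ft_force": force on the tool from outside, world axes, zero at the start; "torque": the same for the moment, N m; "grip_width": opening from 0.0 (shut) to 1.0 (fully open).
Only numpy, scipy, OpenCV 4.12 (cv2) and the standard library are available. Lean on these libraries where they do the work, as an engineer would, in place of code of your own. Each camera call takes 0.05 s, during which the arm holds its last target.

## Working session

There is one attempt and no reset: what is moved stays moved. The work goes in short steps, Python scripts to look and compute and a tool call to move; the robot and the scene stay as the last step left them, time stands still between calls to the robot, and variables do not carry over. Pictures are saved under pics/ and viewed, and the job is handed in when it is done.

Besides the shell and the picture viewer there is one more tool, called after ">>>" as name(argument=value, ...) on one line, values as JSON. step_arm: Moves the arm, as the interface text tells. Its arguments: {"type":"object","properties":{"rows":{"type":"array"},"grip_force":{"type":"number"}},"required":["rows"]}

```bash
ls; mkdir -p pics; python3 - <<'E'
from bench import status,optics
import cv2
s=status.get_state();print(s)
for n in("side","top"):
    d=optics.get_image(n);cv2.imwrite(f"pics/{n}0.png",d["frame"][:,:,::-1]);print(n,d["K"],d["k1"],d["R"],d["t"])
E
```

```text
pics
{'time': 0.0, 'joint_positions': array([ 1.33913181,  0.32186602, -0.07006716,  1.45168539,  0.02260295,
        1.37081731, -0.05691679]), 'qd': array([-1.44747939e-03, -6.23541609e-05, -6.76807631e-04,  6.38994601e-04,
       -4.85323050e-06, -6.03544049e-05, -1.26653966e-05]), 'joint_torque': array([ 7.38175856e-06, -4.91300368e+01, -4.04548701e-01, -3.12524021e+01,
       -6.41582161e-02,  4.39174077e-02,  1.63275818e-04]), 'position': array([ 0.15794928, -0.62994796,  0.22942822]), 'tool_rot': array([-3.11596034e+00, -3.84831921e-01,  5.50594238e-04]), 'ft_force': array([-0.43418553,  0.68926516, -0.47562784]), 'torque': array([ 0.00962314, -0.01417179, -0.02834097]), 'grip_width': 0.9990023733823453}
side [[481.73342228   0.         319.49920982]
 [  0.         481.73342228 196.13244366]
 [  0.           0.           1.        ]] -0.003256153323316252 [[ 0.88443863  0.46661314 -0.00636381]
 [ 0.36517837 -0.70053647 -0.61310147]
 [-0.29053928  0.5399267  -0.78997854]] [-0.55971198 -0.10933255  1.32778346]
top [[512.8098822    0.         323.87217338]
 [  0.         512.8098822  198.54047483]
 [  0.           0.           1.        ]] -0.07754633640606381 [[ 0.01332388 -0.99991072 -0.00101133]
 [-0.99670139 -0.01320013 -0.08007552]
 [ 0.08005503  0.00207491 -0.99678829]] [0.06374605 0.5838445  1.36716058]
```

View pics/side0.png

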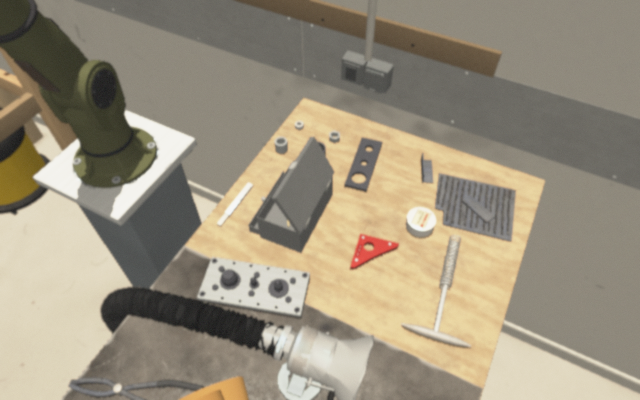

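View pics/top0.png

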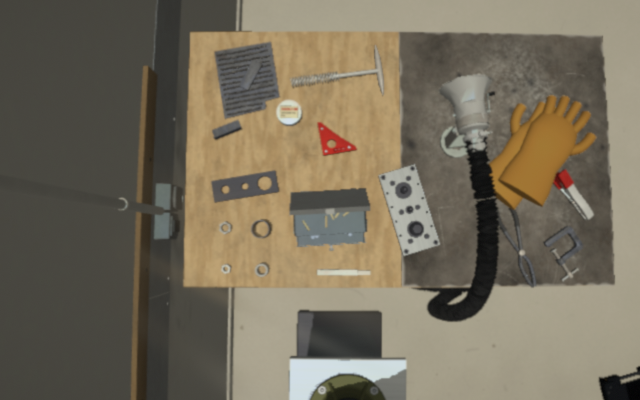

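```bash
cat > h.py <<'E'
import numpy as np,cv2
from bench import status,optics
def grab(n):
    d=optics.get_image(n); return d
def ray(d,u,v):
    K=d["K"]; x=(u-K[0,2])/K[0,0]; y=(v-K[1,2])/K[1,1]; a,b=x,y
    for _ in range(10):
        r2=a*a+b*b; f=1+d["k1"]*r2; a,b=x/f,y/f
    return np.array([a,b,1.])
def at_z(d,u,v,z):
    r=d["R"].T@ray(d,u,v); c=-d["R"].T@d["t"]; s=(z-c[2])/r[2]; return c+s*r
def depthpt(d,u,v):
    z=d["range_z"][int(round(v)),int(round(u))]; return d["R"].T@(ray(d,u,v)*z-d["t"])
def proj(d,X):
    c=d["R"]@np.asarray(X)+d["t"]; a,b=c[:2]/c[2]; f=1+d["k1"]*(a*a+b*b)
    return np.array([d["K"][0,0]*a*f+d["K"][0,2],d["K"][1,1]*b*f+d["K"][1,2]])
def crop(d,x0,y0,w,h,s,name,grid=10):
    im=d["frame"][y0:y0+h,x0:x0+w,::-1].copy(); im=cv2.resize(im,None,fx=s,fy=s,interpolation=cv2.INTER_CUBIC)
    for g in range(0,w,grid):
        cv2.putText(im,str(x0+g),(g*s,8),0,.3,(0,0,255),1); cv2.line(im,(g*s,10),(g*s,16),(0,0,255),1)
    for g in range(0,h,grid):
        cv2.putText(im,str(y0+g),(0,g*s+4),0,.3,(0,0,255),1)
    cv2.imwrite(name,im)
E
python3 - <<'E'
from h import *
d=grab("top")
crop(d,205,165,80,115,5,"pics/parts.png")
crop(d,370,155,80,110,5,"pics/jig.png")
crop(d,280,170,110,115,5,"pics/box.png")
E
```

```text
(no output)
```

View pics/parts.png

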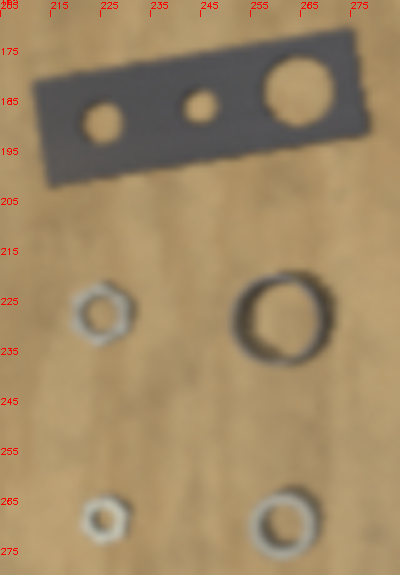

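View pics/jig.png

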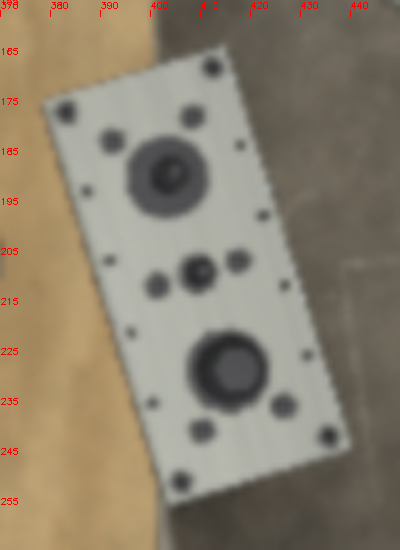

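View pics/box.png

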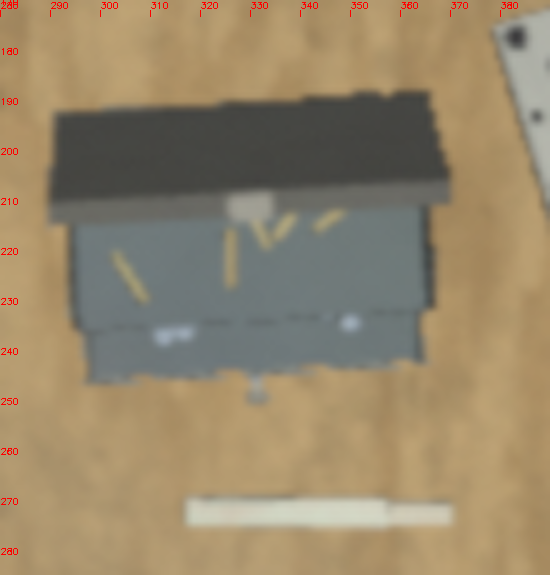

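```bash
python3 - <<'E'
from h import *
d=grab("top")
np.set_printoptions(precision=4,suppress=True)
P=lambda cx,cy,z,o=(205,165):at_z(d,cx/5+o[0]-.4,cy/5+o[1]-.4,z)
print("cam",-d["R"].T@d["t"])
c=[P(*q,.010) for q in((33,82),(354,28),(371,133),(50,188))]
print("bar corners",c,"ctr",np.mean(c,0))
v=(c[1]+c[2]-c[0]-c[3])/2;print("len",np.linalg.norm(v),"dir(small->large)",np.degrees(np.arctan2(v[1],v[0])))
for n,q in dict(small=(103,122),mid=(200,106),large=(299,91)).items(): print(n,P(*q,.008))
print("weldnut",P(103,313,.016)); print("snut",P(106,519,.013))
print("stub",P(284,318,.055)); print("sleeve",P(285,522,.032))
J=lambda cx,cy,z:P(cx,cy,z,(370,155))
jc=[J(*q,.022) for q in((43,102),(223,46),(351,447),(169,505))]
print("jig",np.mean(jc,0)); v=(jc[2]+jc[3]-jc[0]-jc[1])/2; print(np.linalg.norm(v),"dir thin->thick",np.degrees(np.arctan2(v[1],v[0])), np.linalg.norm(jc[1]-jc[0]))
print("thinflange",J(167,178,.026),"top",J(173,174,.053),"thick",J(227,370,.026),J(240,369,.053),"pin",J(201,272,.051),J(198,274,.04))
for n in("top","side"):
    e=grab(n)
    for nm,uv in dict(top=dict(stub=(261,229),lid=(330,200)),side=dict(lid=(318,150)))[n].items(): print(n,nm,depthpt(e,*uv))
for u,v in((298,216),(288,190),(291,215),(367,190),(369,207),(365,240),(298,245),(331,250)): print((u,v),depthpt(d,u,v))
# hose
m=d["range_z"]; 
for u,v in((484,170),(484,200),(487,230),(487,260),(475,290),(440,310)): print("hose",(u,v),depthpt(d,u,v))
E
```

```text
cam [0.4716 0.0686 1.4096]
bar corners [array([0.6284, 0.3828, 0.01  ]), array([0.6605, 0.206 , 0.01  ]), array([0.6026, 0.1954, 0.01  ]), array([0.57  , 0.3715, 0.01  ])] ctr [0.6154 0.2889 0.01  ]
len 0.1793718586045581 dir(small->large) -79.60552668654769
small [0.607  0.3437 0.008 ]
mid [0.6165 0.2902 0.008 ]
large [0.6255 0.2358 0.008 ]
weldnut [0.5017 0.3391 0.016 ]
snut [0.39   0.3352 0.013 ]
stub [0.4996 0.2354 0.055 ]
sleeve [0.3911 0.2354 0.032 ]
jig [ 0.5566 -0.1598  0.022 ]
0.22872480909181983 dir thin->thick -162.3304968197427 0.10375573949210659
thinflange [ 0.6083 -0.143   0.026 ] top [ 0.6078 -0.1421  0.053 ] thick [ 0.5046 -0.1757  0.026 ] [ 0.5045 -0.1779  0.053 ] pin [ 0.5559 -0.1574  0.051 ] [ 0.5554 -0.1576  0.04  ]
top stub [0.4985 0.2429 0.003 ]
top lid [0.5691 0.0561 0.1536]
side lid [0.5563 0.14   0.1665]
(298, 216) [0.5337 0.1398 0.043 ]
(288, 190) [0.6071 0.1709 0.0009]
(291, 215) [ 0.5383  0.1616 -0.003 ]
(367, 190) [ 0.6103 -0.0474 -0.002 ]
(369, 207) [ 0.5506 -0.0365  0.1928]
(365, 240) [ 0.4723 -0.0432 -0.0055]
(298, 245) [0.4563 0.1404 0.0059]
(331, 250) [0.4443 0.0505 0.0277]
hose (484, 170) [ 0.6421 -0.3107  0.2024]
hose (484, 200) [ 0.5706 -0.3117  0.1961]
hose (487, 230) [ 0.4993 -0.322   0.1845]
hose (487, 260) [ 0.4267 -0.3288  0.1612]
hose (475, 290) [ 0.3462 -0.3227  0.0802]
hose (440, 310) [ 0.2489 -0.3086 -0.2615]
```

```bash
python3 - <<'E'
from h import *
d=grab("side")
crop(d,265,115,130,85,6,"pics/sparts.png")
crop(d,190,250,130,70,6,"pics/sjig.png")
t=grab("top"); crop(t,215,215,60,65,9,"pics/nut.png",5)
crop(d,0,0,200,200,4,"pics/sarm.png")
E
```

```text
(no output)
```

View pics/sparts.png

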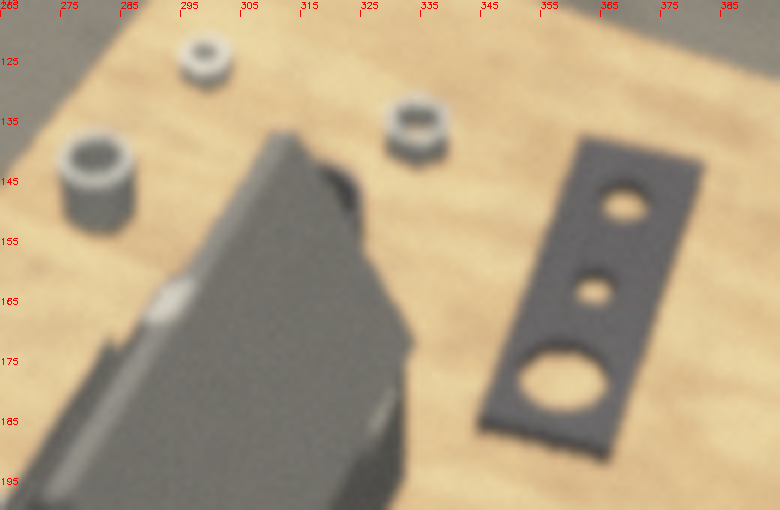

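View pics/sjig.png

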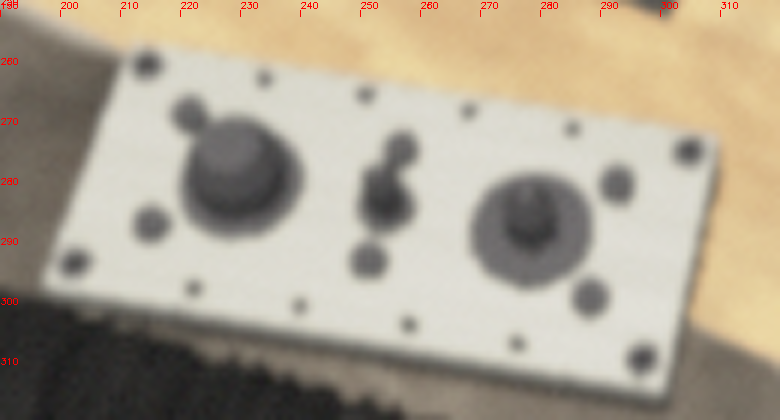

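View pics/nut.png

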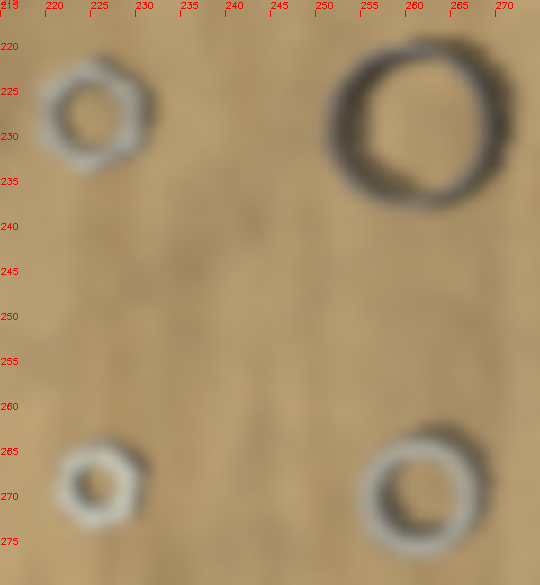

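```bash
python3 - <<'E'
from h import *
from scipy.optimize import minimize
np.set_printoptions(precision=4,suppress=True)
d=grab("top")
im=cv2.GaussianBlur(d["frame"].astype(np.float32),(0,0),.5)
sat=im[:,:,0]-im[:,:,2]   # wood is yellowish; steel grey
g=np.linspace(-.03,.03,61); X,Y=np.meshgrid(g,g)
def fit(c0,z,AF,bore,hexa=True):
    best=None
    def patch(cx,cy):
        pts=np.stack([X+cx,Y+cy,np.full_like(X,z)],-1).reshape(-1,3)
        C=pts@d["R"].T+d["t"]; a=C[:,:2]/C[:,2:]; f=1+d["k1"]*(a**2).sum(1,keepdims=True)
        uv=(a*f*d["K"][0,0]+[d["K"][0,2],d["K"][1,2]]).astype(np.float32)
        return cv2.remap(sat,uv[:,0].reshape(X.shape),uv[:,1].reshape(X.shape),cv2.INTER_CUBIC)
    res=[]
    for cx in np.arange(-.004,.0041,.001):
      for cy in np.arange(-.004,.0041,.001):
        p=patch(c0[0]+cx,c0[1]+cy); r=np.hypot(X,Y)
        for th in (np.arange(0,60,3) if hexa else [0]):
            if hexa:
                rr=np.max([np.abs(X*np.cos(np.radians(th+k))+Y*np.sin(np.radians(th+k))) for k in(0,60,120)],0)
            else: rr=r
            ins=(rr<AF/2)&(r>bore/2); out=(rr>AF/2+.001)&(rr<AF/2+.005)
            res.append((p[out].mean()-p[ins].mean()-p[ins].std()*.5,c0[0]+cx,c0[1]+cy,th))
    res.sort(reverse=True); print(np.array(res[:4]))
fit((.5017,.3391),.016,.030,.020)
fit((.3911,.2354),.032,.036,.024,False)
fit((.4996,.2354),.055,.049,.042,False)
s=grab("side")
Q=lambda cx,cy,z,o=(265,115):at_z(s,cx/6+o[0]-.4,cy/6+o[1]-.4,z)
c=[Q(*q,.010) for q in((581,135),(704,163),(608,458),(480,422))]
print("bar side",np.mean(c,0)); v=(c[2]+c[3]-c[0]-c[1])/2;print(np.linalg.norm(v),np.degrees(np.arctan2(v[1],v[0])))
print("holes",Q(625,203,.005),Q(594,289,.005),Q(563,379,.005))
print("nut",Q(417,120,.016),"sleeve",Q(95,158,.032),"snut",Q(206,53,.013))
S=lambda cx,cy,z:Q(cx,cy,z,(190,250))
jc=[S(*q,.022) for q in((122,40),(718,133),(667,396),(42,287))]
print("jig",np.mean(jc,0)); v=(jc[0]+jc[3]-jc[1]-jc[2])/2; print(np.linalg.norm(v),np.degrees(np.arctan2(v[1],v[0])))
print("thick",S(242,177,.026),"thin",S(531,230,.026),"thicktop",S(232,146,.053),"pin",S(380,170,.051))
E
```

```text
[[30.3057  0.5017  0.3401 30.    ]
 [30.0967  0.5017  0.3391 30.    ]
 [29.9939  0.5007  0.3401 30.    ]
 [29.6579  0.5007  0.3391 30.    ]]
[[29.8648  0.3901  0.2354  0.    ]
 [28.9288  0.3901  0.2364  0.    ]
 [28.634   0.3891  0.2354  0.    ]
 [28.623   0.3901  0.2344  0.    ]]
[[23.2943  0.4986  0.2374  0.    ]
 [23.263   0.4986  0.2364  0.    ]
 [22.8198  0.4996  0.2364  0.    ]
 [22.4933  0.4996  0.2374  0.    ]]
bar side [0.617  0.2852 0.01  ]
0.18193387600390873 -79.40025656348477
holes [0.6057 0.3438 0.005 ] [0.6152 0.2889 0.005 ] [0.6251 0.2345 0.005 ]
nut [0.5011 0.3377 0.016 ] sleeve [0.389  0.2339 0.032 ] snut [0.3898 0.3341 0.013 ]
jig [ 0.5554 -0.1637  0.022 ]
0.23134448837756647 -162.5517051432247
thick [ 0.5032 -0.1783  0.026 ] thin [ 0.6087 -0.1474  0.026 ] thicktop [ 0.5048 -0.1797  0.053 ] pin [ 0.5566 -0.1623  0.051 ]
```

```bash
cat > plan.py <<'E'
import sys
from h import *
from scipy.spatial.transform import Rotation as Ro
np.set_printoptions(precision=2,suppress=True)
def plan(x,y,z,h,mm=38):
    s=status.get_state(); p=s["position"]; R=Ro.from_rotvec(s["tool_rot"])
    h=np.radians(h); Y=np.array([np.cos(h),np.sin(h),0]); X=np.array([-Y[1],Y[0],0]); T=Ro.from_matrix(np.c_[X,Y,[0,0,-1]])
    for alt in (T,T*Ro.from_euler('z',180,degrees=True)):
        rv=(R.inv()*alt).as_rotvec(degrees=True); print("turn tool deg",rv,"rows",np.abs(rv).max()/7)
    hd=R.as_matrix()[:,1]; d=(np.array([x,y,z])-p)*1000
    sh=R.inv().apply(d); n=int(np.ceil(np.linalg.norm(sh)/mm)); 
    print("t%.2f pos"%s["time"],p*1000,"heading %.1f"%np.degrees(np.arctan2(hd[1],hd[0])),"tilt z",R.as_matrix()[:,2],"q",s["joint_positions"],"F",s["ft_force"],"grip %.1f"%(s["grip_width"]*87))
    print("world d",d,"tool shift",sh,"n",n,"per row",sh/max(n,1))
if __name__=="__main__": plan(*map(float,sys.argv[1:]))
E
python3 plan.py .6 -.1 .3 10.4
```

```text
turn tool deg [  0.     0.   -86.31] rows 12.330685906422095
turn tool deg [ 0.   -0.   93.69] rows 13.383599801555818
t0.50 pos [ 158.16 -630.48  230.57] heading -75.9 tilt z [-0. -0. -1.] q [ 1.34  0.32 -0.07  1.45  0.02  1.37 -0.06] F [ 0.37 -0.06  0.03] grip 86.8
world d [441.84 530.48  69.43] tool shift [ 557.65 -407.    -69.47] n 19 per row [ 29.35 -21.42  -3.66]
```

>>> step_arm(rows=[[[0,0,0],[0,0,-35],87],[[0,0,0],[0,0,-35],87]], grip_force=50)

```text
time: 0.67
position: [0.1569, -0.6265, 0.2928]
tool_rot: [-3.101, -0.383, 0.004]
ft_force: [-0.5, -1.3, -0.2]
grip_width: 1.0
```

```bash
python3 plan.py .58 -.1 .3 10.4
```

```text
turn tool deg [ -0.8   -0.69 -86.31] rows 12.329432741589995
turn tool deg [-0.71  0.82 93.69] rows 13.384193777670422
t0.67 pos [ 156.88 -626.45  292.81] heading -75.9 tilt z [-0.    0.02 -1.  ] q [ 1.34  0.31 -0.07  1.35  0.02  1.51 -0.05] F [-0.49 -1.3  -0.24] grip 87.0
world d [423.12 526.45   7.19] tool shift [ 538.56 -407.66   -0.71] n 18 per row [ 29.92 -22.65  -0.04]
```

>>> step_arm(rows=[[[0,0,0],[30,-22.6,0],87],[[0,0,0],[30,-22.6,0],87],[[0,0,0],[30,-22.6,0],87],[[0,0,0],[30,-22.6,0],87],[[0,0,0],[30,-22.6,0],87],[[0,0,0],[30,-22.6,0],87],[[0,0,0],[30,-22.6,0],87],[[0,0,0],[30,-22.6,0],87],[[0,0,0],[30,-22.6,0],87],[[0,0,0],[30,-22.6,0],87],[[0,0,0],[30,-22.6,0],87],[[0,0,0],[30,-22.6,0],87]])

```text
time: 1.67
position: [0.4463, -0.2753, 0.3029]
tool_rot: [3.114, 0.349, -0.004]
ft_force: [0.5, -0.8, -0.1]
grip_width: 0.997
```

```bash
python3 plan.py .6 .1 .3 10.4
```

```text
turn tool deg [  0.21   0.48 -87.61] rows 12.515631465301961
turn tool deg [ 0.49 -0.21 92.39] rows 13.198493513973911
t1.67 pos [ 446.33 -275.25  302.87] heading -77.2 tilt z [-0.   -0.01 -1.  ] q [ 0.9   0.04 -0.41  1.64  0.03  1.46 -0.86] F [ 0.46 -0.81 -0.06] grip 86.7
world d [153.67 375.25  -2.87] tool shift [ 232.94 -331.93   -0.42] n 11 per row [ 21.18 -30.18  -0.04]
```

>>> step_arm(rows=[[[0,0,0],[21.2,-30.2,0],87],[[0,0,0],[21.2,-30.2,0],87],[[0,0,0],[21.2,-30.2,0],87],[[0,0,0],[21.2,-30.2,0],87],[[0,0,0],[21.2,-30.2,0],87],[[0,0,0],[21.2,-30.2,0],87],[[0,0,0],[21.2,-30.2,0],87],[[0,0,0],[21.2,-30.2,0],87],[[0,0,0],[21.2,-30.2,0],87],[[0,0,0],[21.2,-30.2,0],87],[[0,0,0],[21.2,-30.2,0],87],[[0,0,0],[21.2,-30.2,0],87]])

```text
time: 2.67
position: [0.6218, 0.1544, 0.3029]
tool_rot: [3.108, 0.342, 0.011]
ft_force: [0.4, -0.4, 1.4]
grip_width: 0.999
```

>>> step_arm(rows=[[[0,0,-7],[0,0,0],87],[[0,0,-7],[0,0,0],87],[[0,0,-7],[0,0,0],87],[[0,0,-7],[0,0,0],87],[[0,0,-7],[0,0,0],87],[[0,0,-7],[0,0,0],87],[[0,0,-7],[0,0,0],87],[[0,0,-7],[0,0,0],87],[[0,0,-7],[0,0,0],87],[[0,0,-7],[0,0,0],87],[[0,0,-7],[0,0,0],87],[[0,0,-7],[0,0,0],87]])

```text
time: 3.67
position: [0.621, 0.171, 0.3014]
tool_rot: [2.042, 2.376, 0.001]
ft_force: [0.3, 0.5, 0.8]
grip_width: 1.003
```

```bash
python3 plan.py .616 .289 .2 10.4
```

```text
turn tool deg [ 0.37  0.36 -1.74] rows 0.248874531233646
turn tool deg [  0.56  -0.57 178.26] rows 25.465156399877802
t3.67 pos [620.97 171.03 301.4 ] heading 8.7 tilt z [ 0.01 -0.01 -1.  ] q [ 0.4   0.45 -1.02  1.33  0.39  1.56 -0.42] F [0.27 0.48 0.79] grip 87.2
world d [  -4.97  117.97 -101.4 ] tool shift [118.    12.19 100.75] n 5 per row [23.6   2.44 20.15]
```

>>> step_arm(rows=[[[0,0,-0.6],[23.6,2.4,20],87],[[0,0,-0.6],[23.6,2.4,20],87],[[0,0,-0.5],[23.6,2.4,20],87],[[0,0,0],[23.6,2.4,20],87],[[0,0,0],[10,1,10],87],[[0,0,0],[0,0,0],87]])

```text
time: 4.17
position: [0.6184, 0.2742, 0.2086]
tool_rot: [2.006, 2.401, 0.004]
ft_force: [-0.1, -0.1, 0.4]
grip_width: 1.0
```

```bash
python3 plan.py .616 .289 .1 10.4;  python3 - <<'E'
from h import *
d=grab("top"); crop(d,190,130,110,110,7,"pics/a1.png")
E
```

```text
turn tool deg [ 0.6   0.48 -0.16] rows 0.0858198520611689
turn tool deg [  0.75  -0.94 179.83] rows 25.69029702105044
t4.17 pos [618.36 274.15 208.63] heading 10.2 tilt z [ 0.01 -0.01 -1.  ] q [ 0.21  0.56 -0.98  1.39  0.48  1.43 -0.59] F [-0.12 -0.11  0.44] grip 87.0
world d [  -2.36   14.85 -108.63] tool shift [ 15.93  -0.82 108.5 ] n 3 per row [ 5.31 -0.27 36.17]
```

View pics/a1.png

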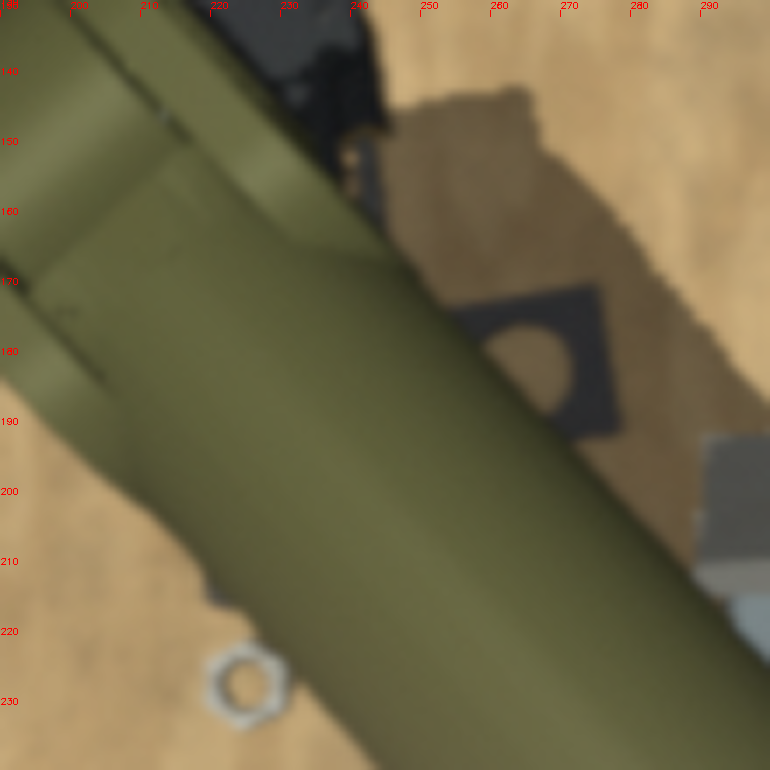

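>>> step_arm(rows=[[[0.3,0.25,0],[5,0,33],87],[[0.3,0.25,0],[5,0,33],87],[[0,0,0],[5,0,30],87],[[0,0,0],[0,0,0],87],[[0,0,0],[0,0,0],87]])

```text
time: 4.63
position: [0.6254, 0.2815, 0.1197]
tool_rot: [2.021, 2.391, 0.013]
ft_force: [0.0, 0.6, 1.4]
grip_width: 0.999
```

```bash
python3 plan.py .616 .289 .04 10.4;  python3 - <<'E'
from h import *
d=grab("side"); crop(d,280,50,130,130,6,"pics/a2.png")
E
```

```text
turn tool deg [ 0.76  0.17 -0.79] rows 0.11314594895162165
turn tool deg [  0.26  -1.19 179.2 ] rows 25.600548444254137
t4.63 pos [625.38 281.52 119.74] heading 9.6 tilt z [ 0.01 -0.   -1.  ] q [ 0.18  0.64 -0.94  1.47  0.53  1.29 -0.64] F [0.03 0.55 1.43] grip 86.9
world d [ -9.38   7.48 -79.74] tool shift [ 9.16 -9.07 79.6 ] n 3 per row [ 3.05 -3.02 26.53]
```

View pics/a2.png

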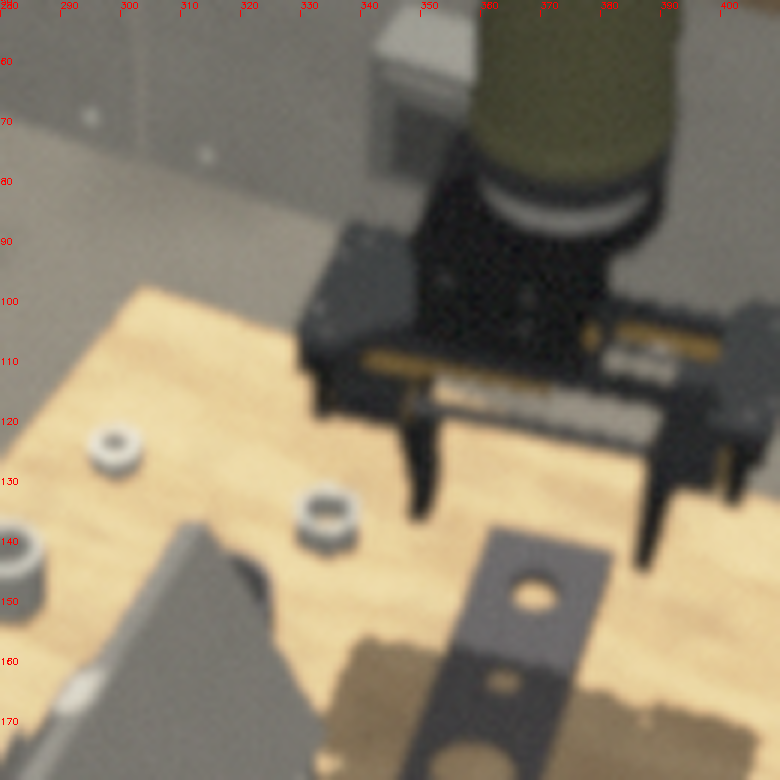

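```bash
cat > tips.py <<'E'
from h import *
from scipy.spatial.transform import Rotation as Ro
s=status.get_state();R=Ro.from_rotvec(s["tool_rot"]).as_matrix();d=grab("side");w=s["grip_width"]*43.5
for n in("side","top"):
    d=grab(n)
    for y in(-w-5,0,w+5): print(n,proj(d,s["position"]+R@np.array([0,y,8])/1000))
E
python3 tips.py
```

```text
side [350.19671474 133.8362956 ]
side [368.83192003 137.87832184]
side [387.77817665 141.98853756]
top [244.68195732 196.87295291]
top [241.97884706 178.10724898]
top [239.30834946 159.45174282]
```

>>> step_arm(rows=[[[0.4,0.1,-0.4],[4,-4,23],87],[[0.4,0.1,-0.4],[4,-4,23],87],[[0,0,0],[2,-1,23],87],[[0,0,0],[0,0,0],87],[[0,0,0],[0,0,0],87]])

```text
time: 5.25
position: [0.6224, 0.2932, 0.0621]
tool_rot: [2.008, 2.405, 0.027]
ft_force: [0.2, 0.5, 1.6]
grip_width: 0.998
```

```bash
python3 plan.py .616 .289 .012 10.4; python3 tips.py; python3 - <<'E'
from h import *
d=grab("side"); crop(d,310,80,110,110,7,"pics/a3.png")
E
```

```text
turn tool deg [ 1.06 -0.27 -0.13] rows 0.15158192282530164
turn tool deg [ -0.42  -1.67 179.86] rows 25.694787763229886
t5.25 pos [622.36 293.16  62.11] heading 10.3 tilt z [ 0.02  0.01 -1.  ] q [ 0.16  0.69 -0.91  1.52  0.58  1.19 -0.67] F [0.17 0.52 1.65] grip 86.9
world d [ -6.36  -4.16 -50.11] tool shift [-3.19 -7.93 49.96] n 2 per row [-1.59 -3.97 24.98]
side [350.22773535 146.38670817]
side [368.08219617 150.119581  ]
side [386.21744845 153.91169663]
top [243.67351246 199.61920371]
top [240.86267474 181.72555442]
top [238.08177507 163.92340458]
```

View pics/a3.png

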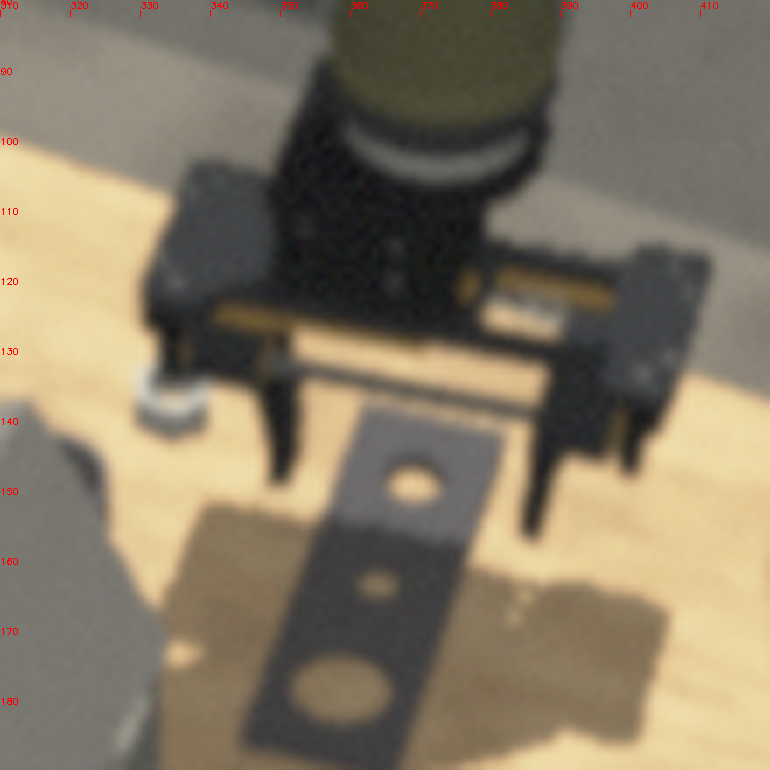

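>>> step_arm(rows=[[[0.5,-0.1,0],[-2,-4,20],87],[[0.6,-0.2,-0.1],[-1,-4,20],87],[[0,0,0],[0,0,3],87],[[0,0,0],[0,0,0],87]])

```text
time: 5.78
position: [0.6177, 0.2889, 0.0195]
tool_rot: [2.012, 2.409, 0.004]
ft_force: [0.2, 0.7, -0.0]
grip_width: 1.004
```

```bash
python3 plan.py .616 .289 .011 10.4
```

```text
turn tool deg [ 0.23  0.04 -0.12] rows 0.033059214807149816
turn tool deg [  0.06  -0.36 179.88] rows 25.69690823275855
t5.78 pos [617.71 288.93  19.49] heading 10.3 tilt z [ 0.  0. -1.] q [ 0.14  0.73 -0.88  1.55  0.61  1.14 -0.69] F [ 0.17  0.71 -0.01] grip 87.3
world d [-1.71  0.07 -8.49] tool shift [ 0.38 -1.71  8.48] n 1 per row [ 0.38 -1.71  8.48]
```

>>> step_arm(rows=[[[0.2,0,0],[0,-1,8],87],[[0,0,0],[0,0,0],87],[[0,0,0],[0,0,0],87]])

```text
time: 6.03
position: [0.6162, 0.2886, 0.0098]
tool_rot: [-2.013, -2.411, 0.002]
ft_force: [0.1, 0.3, -0.6]
grip_width: 0.996
```

```bash
python3 plan.py .616 .289 .011 10.4
```

```text
turn tool deg [-0.09  0.04 -0.11] rows 0.015872063131064897
turn tool deg [  0.06   0.14 179.89] rows 25.698405146149405
t6.03 pos [616.16 288.65   9.75] heading 10.3 tilt z [-0. -0. -1.] q [ 0.14  0.75 -0.87  1.55  0.61  1.14 -0.69] F [ 0.1   0.28 -0.62] grip 86.7
world d [-0.16  0.35  1.25] tool shift [ 0.38 -0.1  -1.25] n 1 per row [ 0.38 -0.1  -1.25]
```

>>> step_arm(rows=[[[0,0,0],[0,0,0],50],[[0,0,0],[0,0,0],50],[[0,0,0],[0,0,0],50],[[0,0,0],[0,0,0],50],[[0,0,0],[0,0,0],50],[[0,0,0],[0,0,0],50]], grip_force=60)

```text
time: 6.53
position: [0.6166, 0.2894, 0.0112]
tool_rot: [2.013, 2.412, 0.0]
ft_force: [-1.0, 0.3, -1.8]
grip_width: 0.674
```

```bash
python3 plan.py .616 .289 .3 10.4
```

```text
turn tool deg [ 0.  -0.  -0.1] rows 0.014101915219327557
turn tool deg [ -0.   -0.  179.9] rows 25.700183797403216
t6.53 pos [616.62 289.36  11.17] heading 10.3 tilt z [ 0.  0. -1.] q [ 0.14  0.74 -0.88  1.55  0.61  1.14 -0.69] F [-1.04  0.25 -1.84] grip 58.6
world d [ -0.62  -0.36 288.83] tool shift [  -0.24   -0.67 -288.83] n 8 per row [ -0.03  -0.08 -36.1 ]
```

>>> step_arm(rows=[[[0,0,0],[0,0,-10],40],[[0,0,0],[0,0,-20],40],[[0,0,0],[0,0,-25],40],[[0,0,0],[0,0,-25],40],[[0,0,0],[0,0,-25],40],[[0,0,0],[0,0,-25],40],[[0,0,0],[0,0,-25],40],[[0,0,0],[0,0,-25],40],[[0,0,0],[0,0,-25],40],[[0,0,0],[0,0,-25],40],[[0,0,0],[0,0,-10],40],[[0,0,0],[0,0,0],40]])

```text
time: 7.53
position: [0.6091, 0.2827, 0.2489]
tool_rot: [-2.002, -2.407, 0.047]
ft_force: [-0.1, -0.6, -6.5]
grip_width: 0.676
```

```bash
python3 plan.py .556 -.161 .3 -72.4;python3 - <<'E'
from h import *
d=grab("side"); crop(d,260,0,150,150,5,"pics/a4.png")
E
```

```text
turn tool deg [-0.96  1.75 82.88] rows 11.840202922759314
turn tool deg [ -1.81  -0.99 -97.1 ] rows 13.871714670909066
t7.53 pos [609.12 282.74 248.86] heading 10.5 tilt z [-0.03 -0.02 -1.  ] q [ 0.18  0.56 -0.99  1.31  0.46  1.54 -0.58] F [-0.14 -0.56 -6.52] grip 58.8
world d [ -53.12 -443.74   51.14] tool shift [-427.15 -134.42  -42.54] n 12 per row [-35.6  -11.2   -3.54]
```

View pics/a4.png

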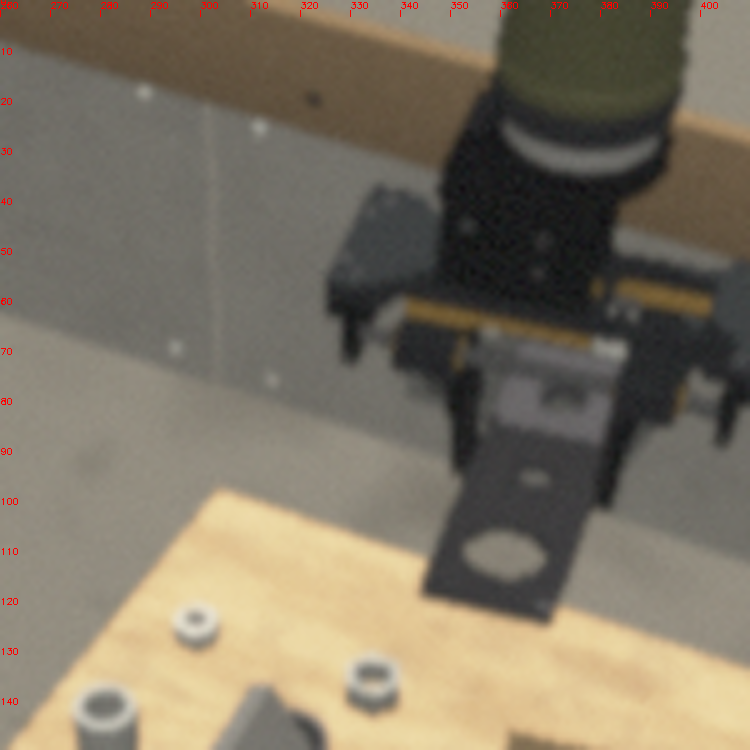

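>>> step_arm(rows=[[[-0.5,0.9,0],[-10,-3,-20],40],[[-0.5,0.9,0],[-20,-6,-20],40],[[0,0,0],[-25,-8,-10],40],[[0,0,0],[-25,-8,-5],40],[[0,0,0],[-25,-8,0],40],[[0,0,0],[-10,-3,0],40],[[0,0,0],[0,0,0],40]])

```text
time: 8.17
position: [0.5889, 0.1568, 0.2859]
tool_rot: [-1.976, -2.393, 0.028]
ft_force: [0.5, -0.1, -7.9]
grip_width: 0.675
```

```bash
python3 plan.py .556 -.161 .3 -72.4;python3 tips.py; python3 - <<'E'
from h import *
d=grab("side"); crop(d,230,20,150,150,5,"pics/a5.png")
d=grab("top"); crop(d,190,110,150,130,5,"pics/a5t.png")
E
```

```text
turn tool deg [-2.51  0.74 83.29] rows 11.898021871794315
turn tool deg [ -0.76  -2.59 -96.69] rows 13.812184632878125
t8.17 pos [588.85 156.76 285.9 ] heading 10.9 tilt z [-0.04  0.01 -1.  ] q [ 0.49  0.42 -1.05  1.41  0.33  1.55 -0.35] F [ 0.5  -0.06 -7.88] grip 58.7
world d [ -32.85 -317.76   14.1 ] tool shift [-305.55  -92.91  -16.04] n 9 per row [-33.95 -10.32  -1.78]
side [319.19347681 110.21266257]
side [334.68735457 113.80216221]
side [350.34152878 117.42941713]
top [287.93660639 201.49406926]
top [285.33851655 186.34465559]
top [282.76485238 171.3083204 ]
```

View pics/a5.png

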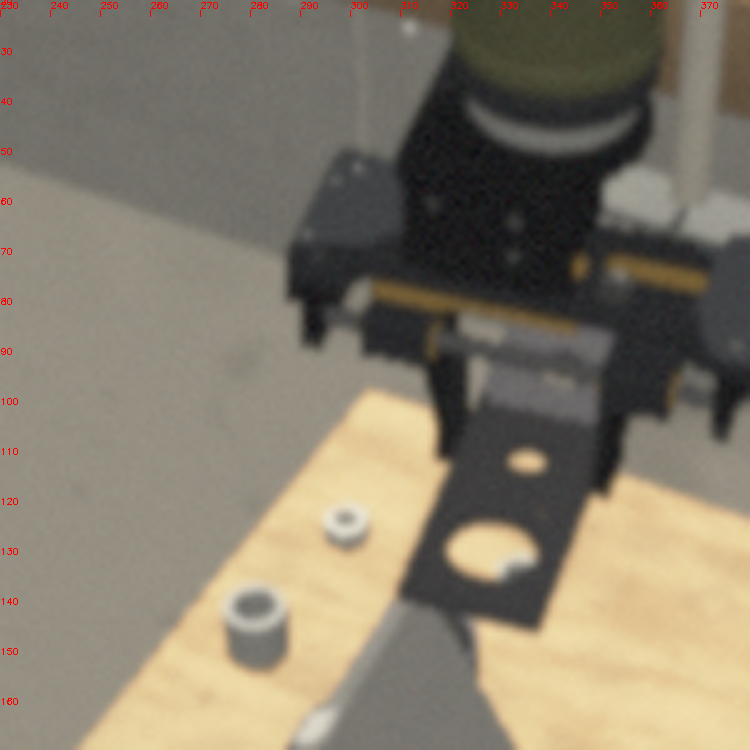

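View pics/a5t.png

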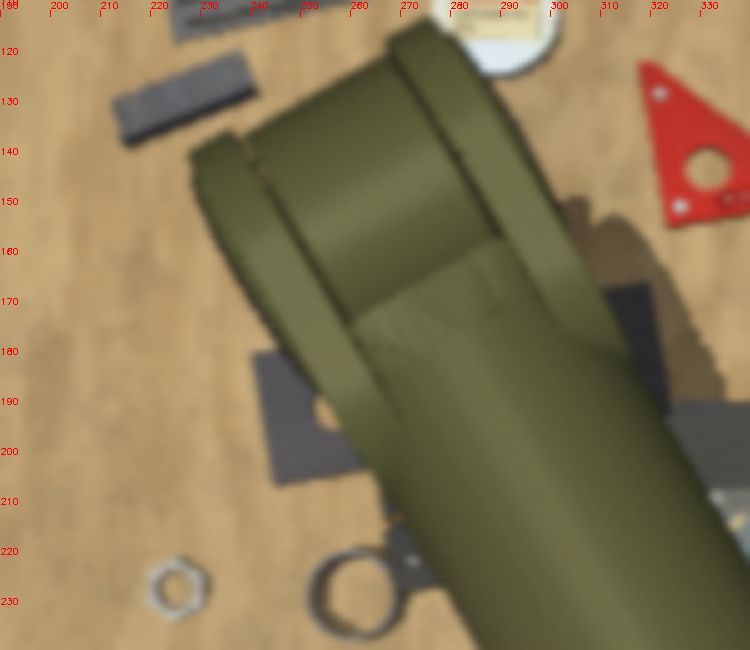

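```bash
python3 - <<'E'
from h import *
from scipy.spatial.transform import Rotation as Ro
s=status.get_state();R=Ro.from_rotvec(s["tool_rot"]).as_matrix();d=grab("side");t=grab("top")
for p in (-4,-2,0,2,4,6):
    B=Ro.from_euler('y',p,degrees=True).as_matrix()
    f=lambda x,y,z:proj(d,s["position"]+R@(np.array([0,0,.005])+B@np.array([x,y,z])))
    g=lambda x,y,z:proj(t,s["position"]+R@(np.array([0,0,.005])+B@np.array([x,y,z])))
    print(p,"large",f(-.055,0,0),"mid",f(0,0,0),"corners",f(-.09,.03,-.005),f(-.09,-.03,-.005),"top",g(-.09,.03,-.005),g(.09,.03,-.005),g(.09,-.03,-.005))
E
```

```text
-4 large [328.97735594 126.80441733] mid [335.96157012 110.22652254] corners [338.89044684 139.49237721] [310.03480223 132.80530288] top [319.59269834 164.91124662] [239.92515179 180.46574662] [244.39781745 206.94646597]
-2 large [328.92975301 127.49577672] mid [335.96157012 110.22652254] corners [338.76236081 140.68461581] [309.9774735  134.00250868] top [319.73463326 165.14373008] [239.71956343 180.24683947] [244.2030187  206.79944281]
0 large [328.8911334  128.16332079] mid [335.96157012 110.22652254] corners [338.64893709 141.83566429] [309.93640895 135.15936798] top [319.82717067 165.38457459] [239.56204517 180.01790169] [244.05663925 206.64263798]
2 large [328.86150703 128.80626944] mid [335.96157012 110.22652254] corners [338.55022804 142.944187  ] [309.91154658 136.27452996] top [319.87060331 165.63341654] [239.4531891  179.77913348] [243.9592634  206.47616406]
4 large [328.84087063 129.42388544] mid [335.96157012 110.22652254] corners [338.46626086 144.00893804] [309.90279848 137.34673202] top [319.86528125 165.88988828] [239.39353358 179.5307513 ] [243.91142118 206.30014823]
6 large [328.82920798 130.01547505] mid [335.96157012 110.22652254] corners [338.39703816 145.02876169] [309.91005166 138.37480032] top [319.8116095  166.15361881] [239.38356064 179.2729881 ] [243.9135857  206.11473243]
```

>>> step_arm(rows=[[[-0.8,0.2,0],[-15,-5,-3],40],[[-0.8,0.2,0],[-25,-8,-3],40],[[-0.8,0.2,0],[-30,-9,-3],40],[[0,0,0],[-30,-9,-2],40],[[0,0,0],[-30,-9,0],40],[[0,0,0],[-30,-9,0],40],[[0,0,0],[-30,-9,0],40],[[0,0,0],[-30,-9,0],40],[[0,0,0],[-25,-8,0],40],[[0,0,0],[-15,-5,0],40],[[0,0,0],[-5,-2,0],40],[[0,0,0],[0,0,0],40]])

```text
time: 9.52
position: [0.5628, -0.1055, 0.2897]
tool_rot: [-1.937, -2.446, -0.053]
ft_force: [-1.1, 0.7, -6.4]
grip_width: 0.681
```

>>> step_arm(rows=[[[0,0,3],[0,0,0],40],[[0,0,6],[0,0,0],40],[[0,0,7],[0,0,0],40],[[0,0,7],[0,0,0],40],[[0,0,7],[0,0,0],40],[[0,0,7],[0,0,0],40],[[0,0,7],[0,0,0],40],[[0,0,7],[0,0,0],40],[[0,0,7],[0,0,0],40],[[0,0,7],[0,0,0],40],[[0,0,7],[0,0,0],40],[[0,0,4],[0,0,0],40]])

```text
time: 10.52
position: [0.5665, -0.0672, 0.2919]
tool_rot: [-3.008, -0.702, -0.029]
ft_force: [-0.3, -0.3, -7.4]
grip_width: 0.679
```

```bash
python3 plan.py .556 -.161 .25 -72.4
```

```text
turn tool deg [-2.8  -1.51  8.66] rows 1.2365001689234882
turn tool deg [   2.25   -4.19 -171.28] rows 24.468490319026106
t10.52 pos [566.47 -67.15 291.88] heading -63.7 tilt z [ 0.01  0.06 -1.  ] q [ 0.85  0.21 -0.86  1.53  0.11  1.46 -1.12] F [-0.27 -0.35 -7.38] grip 59.1
world d [-10.47 -93.85 -41.88] tool shift [-52.08  81.36  36.59] n 3 per row [-17.36  27.12  12.2 ]
```

>>> step_arm(rows=[[[-0.9,-0.5,3],[-10,18,0],40],[[-0.9,-0.5,3],[-15,24,0],40],[[-0.9,-0.5,2],[-15,24,0],40],[[0,0,0],[-8,12,0],40],[[0,0,0],[0,0,0],40],[[0,0,0],[0,0,0],40]])

```text
time: 11.02
position: [0.5518, -0.1513, 0.2891]
tool_rot: [-3.099, -0.507, 0.001]
ft_force: [0.3, 0.5, -6.7]
grip_width: 0.678
```

```bash
python3 plan.py .556 -.161 .2 -72.4
```

```text
turn tool deg [-0.1   0.03  0.99] rows 0.14137076056375833
turn tool deg [  -0.05   -0.15 -179.01] rows 25.572904752706744
t11.02 pos [ 551.79 -151.32  289.11] heading -71.4 tilt z [-0.  0. -1.] q [ 0.91  0.21 -0.8   1.54  0.15  1.46 -1.14] F [ 0.26  0.54 -6.74] grip 59.0
world d [  4.21  -9.68 -89.11] tool shift [ 0.95 10.67 89.09] n 3 per row [ 0.32  3.56 29.7 ]
```

>>> step_arm(rows=[[[0,0,0.5],[0,4,15],40],[[0,0,0.5],[1,4,22],40],[[0,0,0],[0,3,22],40],[[0,0,0],[0,0,15],40],[[0,0,0],[0,0,0],40],[[0,0,0],[0,0,0],40]])

```text
time: 11.52
position: [0.5573, -0.161, 0.2141]
tool_rot: [-3.103, -0.478, -0.004]
ft_force: [0.6, -0.4, -5.9]
grip_width: 0.676
```

```bash
python3 plan.py .556 -.161 .12 -72.4
```

```text
turn tool deg [-0.1  -0.17 -0.08] rows 0.024868256213485075
turn tool deg [ -0.27   0.16 179.92] rows 25.703175616267394
t11.52 pos [ 557.35 -160.96  214.06] heading -72.5 tilt z [ 0.  0. -1.] q [ 0.91  0.26 -0.78  1.63  0.19  1.32 -1.17] F [ 0.64 -0.38 -5.88] grip 58.8
world d [ -1.35  -0.04 -94.06] tool shift [-1.58 -0.2  94.06] n 3 per row [-0.53 -0.07 31.35]
```

>>> step_arm(rows=[[[0,0,0],[-1,0,15],40],[[0,0,0],[-1,0,22],40],[[0,0,0],[0,0,25],40],[[0,0,0],[0,0,22],40],[[0,0,0],[0,0,10],40],[[0,0,0],[0,0,0],40],[[0,0,0],[0,0,0],40]])

```text
time: 12.1
position: [0.5626, -0.1603, 0.1271]
tool_rot: [3.102, 0.481, 0.025]
ft_force: [0.9, 0.2, -5.9]
grip_width: 0.682
```

```bash
python3 plan.py .556 -.161 .1 -72.4;python3 - <<'E'
from h import *
d=grab("side"); crop(d,170,190,150,120,5,"pics/b1.png")
d=grab("top"); crop(d,360,130,110,130,5,"pics/b1t.png")
E
```

```text
turn tool deg [ 0.3  -0.87  0.02] rows 0.12420273111588817
turn tool deg [   1.37    0.47 -179.97] rows 25.71011271052797
t12.10 pos [ 562.63 -160.3   127.11] heading -72.4 tilt z [ 0.02 -0.   -1.  ] q [ 0.88  0.34 -0.76  1.74  0.25  1.15 -1.22] F [ 0.86  0.22 -5.89] grip 59.3
world d [ -6.63  -0.7  -27.11] tool shift [-6.94 -1.48 27.  ] n 1 per row [-6.94 -1.48 27.  ]
```

View pics/b1.png

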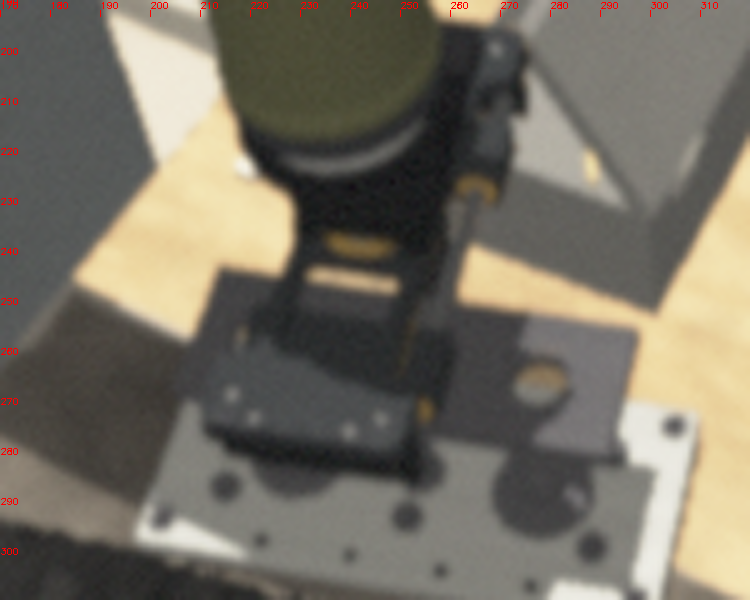

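View pics/b1t.png

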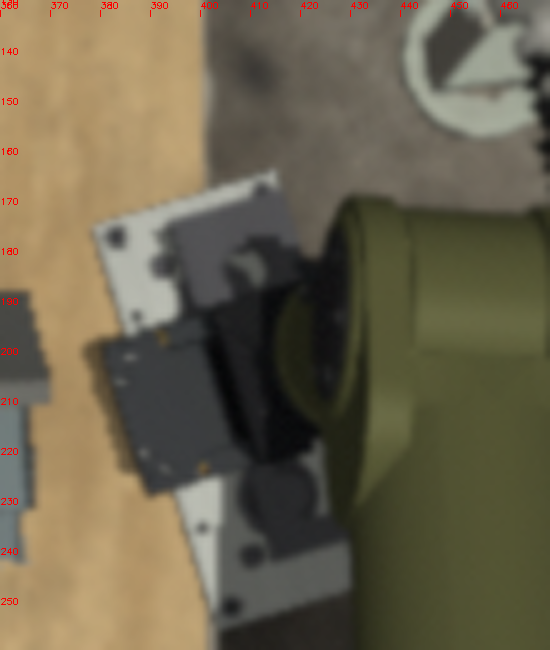

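>>> step_arm(rows=[[[0.1,-0.5,0],[-4,-1,14],40],[[0.1,-0.5,0],[-4,-1,16],40],[[0,0,0],[0,0,10],40],[[0,0,0],[0,0,0],40],[[0,0,0],[0,0,0],40]])

```text
time: 12.62
position: [0.5569, -0.1622, 0.0873]
tool_rot: [3.098, 0.479, 0.004]
ft_force: [0.7, -0.1, -5.6]
grip_width: 0.675
```

```bash
python3 plan.py .556 -.161 .07 -72.4;python3 - <<'E'
from h import *
d=grab("side"); crop(d,190,230,130,90,6,"pics/b2.png")
d=grab("top"); crop(d,370,150,80,110,6,"pics/b2t.png")
E
```

```text
turn tool deg [ 0.39 -0.09 -0.04] rows 0.05562383632452018
turn tool deg [ -0.13  -0.61 179.96] rows 25.70889743642972
t12.62 pos [ 556.89 -162.17   87.26] heading -72.4 tilt z [ 0.   -0.01 -1.  ] q [ 0.86  0.38 -0.74  1.78  0.29  1.09 -1.25] F [ 0.68 -0.08 -5.63] grip 58.7
world d [ -0.89   1.17 -17.26] tool shift [-0.52 -1.5  17.25] n 1 per row [-0.52 -1.5  17.25]
```

View pics/b2.png

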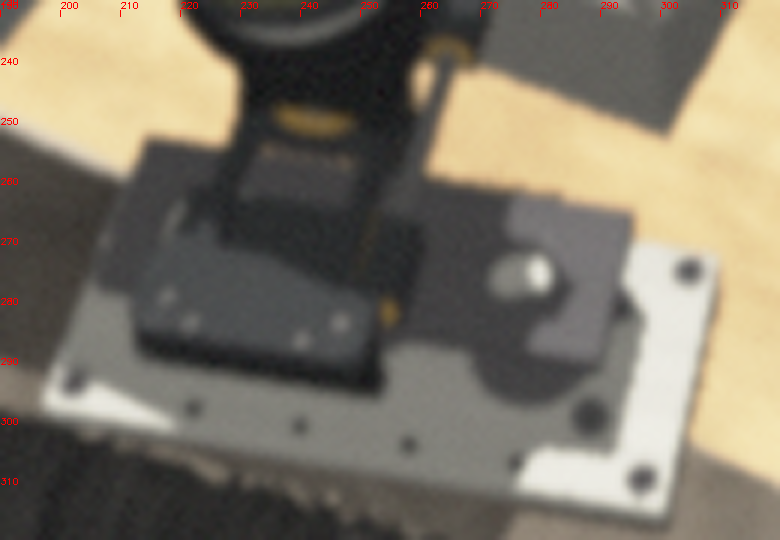

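View pics/b2t.png

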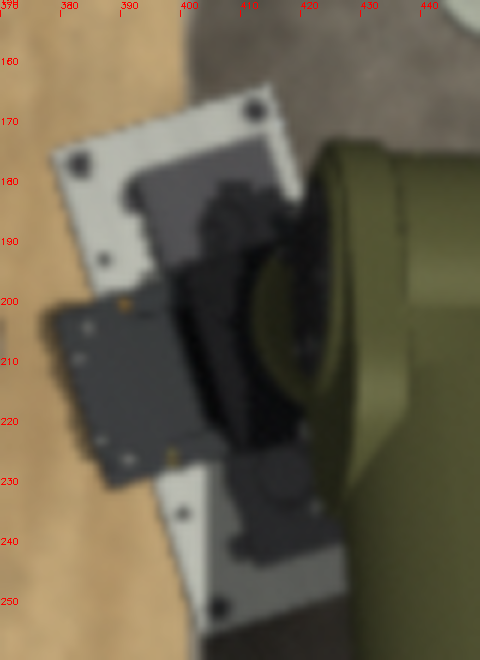

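```bash
python3 - <<'E'
from h import *
np.set_printoptions(precision=4,suppress=True)
s=grab("side");t=grab("top")
z=status.get_state()["position"][2]-.001
Q=lambda cx,cy:at_z(s,cx/6+190-.4,cy/6+230-.4,z)
c=[Q(*q) for q in((634,212),(597,362),(96,285),(147,136))]
for a in c: print(a)
print("ctr",np.mean(c,0),"hole",Q(527,277), "len",np.linalg.norm((c[0]+c[1]-c[2]-c[3])/2),np.linalg.norm(c[0]-c[1]))
v=c[2]+c[3]-c[0]-c[1];print(np.degrees(np.arctan2(v[1],v[0])))
e=(c[0]+c[1])/2; print("end mid",e)
T=lambda cx,cy:at_z(t,cx/6+370-.4,cy/6+150-.4,z)
a,b=T(138,178),T(266,133);print("top end mid",(a+b)/2,np.linalg.norm(a-b),np.degrees(np.arctan2(*(a-b)[1::-1])))
E
```

```text
[ 0.6335 -0.1095  0.0876]
[ 0.651  -0.1658  0.0876]
[ 0.4828 -0.2208  0.0876]
[ 0.4634 -0.1634  0.0876]
ctr [ 0.5577 -0.1649  0.0876] hole [ 0.6133 -0.149   0.0876] len 0.17768858024266565 0.05892215178616603
-162.1440710851107
end mid [ 0.6422 -0.1376  0.0876]
top end mid [ 0.6406 -0.1343  0.0876] 0.0593126871718697 110.16057045194515
```

>>> step_arm(rows=[[[0.2,0,0],[0,-1.5,5],40],[[0.2,0,0],[0,-1,8],40],[[0,0,0],[0,0,5],40],[[0,0,0],[0,0,0],40],[[0,0,0],[0,0,0],40]])

```text
time: 13.23
position: [0.5583, -0.1601, 0.07]
tool_rot: [3.103, 0.479, 0.009]
ft_force: [-0.6, 0.1, -7.1]
grip_width: 0.675
```

```bash
python3 plan.py .556 -.1598 .06 -72.4;python3 - <<'E'
from h import *
d=grab("side"); crop(d,190,230,130,90,6,"pics/b3.png")
E
```

```text
turn tool deg [ 0.13 -0.32 -0.05] rows 0.04543888358917851
turn tool deg [ -0.5   -0.21 179.95] rows 25.706983457578513
t13.23 pos [ 558.25 -160.13   70.04] heading -72.5 tilt z [ 0.01 -0.   -1.  ] q [ 0.85  0.4  -0.74  1.79  0.3   1.06 -1.26] F [-0.57  0.08 -7.13] grip 58.7
world d [ -2.25   0.33 -10.04] tool shift [-2.1  -1.01 10.02] n 1 per row [-2.1  -1.01 10.02]
```

View pics/b3.png

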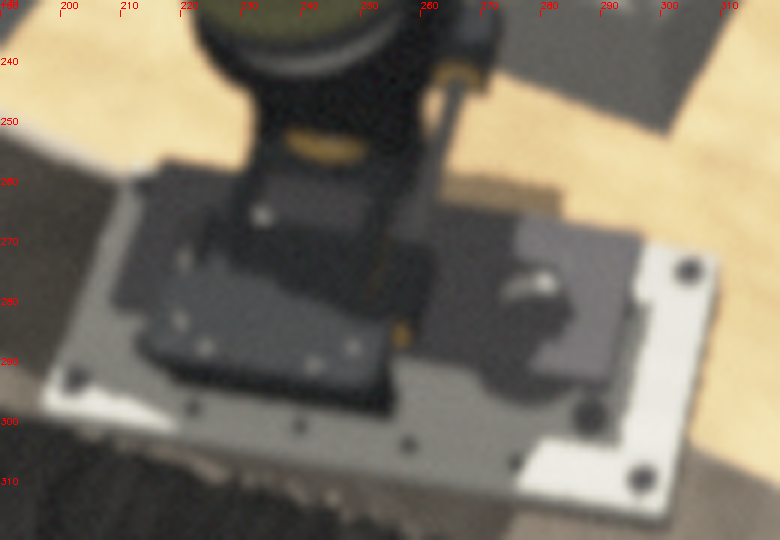

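```bash
python3 - <<'E'
from h import *
np.set_printoptions(precision=4,suppress=True)
s=grab("side")
z=.069
Q=lambda cx,cy:at_z(s,cx/6+190-.4,cy/6+230-.4,z)
c=[Q(*q) for q in((643,238),(607,383),(113,306),(163,158))]
print("ctr",np.mean(c,0),"hole",Q(538,302),"len",np.linalg.norm((c[0]+c[1]-c[2]-c[3])/2))
# where should hole centre appear at this height above thin spigot(side): 
for X in ((.6087,-.1474,.026),(.6085,-.1465,.053),(.6085,-.1465,.069)): print((proj(s,X)-[190,230]+.4)*6)
E
```

```text
ctr [ 0.5591 -0.1627  0.069 ] hole [ 0.6154 -0.1477  0.069 ] len 0.17804161093466647
[531.0515 349.9882]
[526.2363 312.6908]
[522.7999 291.2084]
```

>>> step_arm(rows=[[[0.1,-0.3,0],[-3,-0.5,2],40],[[0,0,0],[0,0,2],40],[[0,0,0],[0,0,0],40],[[0,0,0],[0,0,0],40]])

```text
time: 13.67
position: [0.5554, -0.1609, 0.0664]
tool_rot: [3.104, 0.479, 0.001]
ft_force: [1.0, 0.3, -5.9]
grip_width: 0.677
```

```bash
python3 plan.py .556 -.1598 .06 -72.4;python3 - <<'E'
from h import *
d=grab("side"); crop(d,250,250,60,60,10,"pics/b4.png")
E
```

```text
turn tool deg [ 0.08 -0.04 -0.06] rows 0.010872725835767188
turn tool deg [ -0.06  -0.12 179.94] rows 25.705473718985903
t13.67 pos [ 555.43 -160.86   66.45] heading -72.5 tilt z [ 0. -0. -1.] q [ 0.85  0.4  -0.73  1.8   0.31  1.06 -1.26] F [ 0.99  0.3  -5.86] grip 58.9
world d [ 0.57  1.06 -6.45] tool shift [ 0.86 -0.85  6.45] n 1 per row [ 0.86 -0.85  6.45]
```

View pics/b4.png

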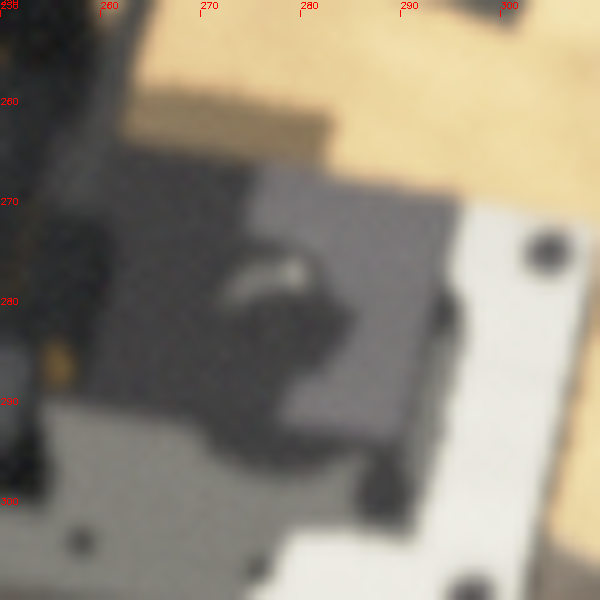

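>>> step_arm(rows=[[[0,0,0],[0.5,-0.8,4],40],[[0,0,0],[0,0,5],40],[[0,0,0],[0,0,4],40],[[0,0,0],[0,0,0],40]])

```text
time: 14.05
position: [0.5561, -0.16, 0.0526]
tool_rot: [3.103, 0.478, 0.003]
ft_force: [-0.1, 0.1, -7.5]
grip_width: 0.674
```

```bash
python3 plan.py .556 -.1598 .04 -72.4
```

```text
turn tool deg [ 0.11 -0.09 -0.07] rows 0.01612944883433657
turn tool deg [ -0.14  -0.18 179.93] rows 25.70388655174548
t14.05 pos [ 556.1  -159.98   52.56] heading -72.5 tilt z [ 0. -0. -1.] q [ 0.84  0.42 -0.73  1.81  0.32  1.04 -1.27] F [-0.06  0.1  -7.5 ] grip 58.7
world d [ -0.1    0.18 -12.56] tool shift [-0.06 -0.23 12.56] n 1 per row [-0.06 -0.23 12.56]
```

>>> step_arm(rows=[[[0,0,0],[0,0,4],40],[[0,0,0],[0,0,4],40],[[0,0,0],[0,0,0],40]])

```text
time: 14.3
position: [0.5559, -0.1599, 0.0432]
tool_rot: [3.104, 0.478, 0.002]
ft_force: [0.3, 0.2, -7.7]
grip_width: 0.677
```

```bash
python3 plan.py .556 -.1598 .039 -72.4
```

```text
turn tool deg [ 0.08 -0.05 -0.07] rows 0.011830097724442603
turn tool deg [ -0.08  -0.13 179.93] rows 25.704119302746385
t14.30 pos [ 555.86 -159.92   43.25] heading -72.5 tilt z [ 0. -0. -1.] q [ 0.84  0.43 -0.72  1.81  0.33  1.02 -1.28] F [ 0.32  0.23 -7.73] grip 58.9
world d [ 0.14  0.12 -4.25] tool shift [ 0.17 -0.08  4.25] n 1 per row [ 0.17 -0.08  4.25]
```

>>> step_arm(rows=[[[0,0,0],[0,0,3],40],[[0,0,0],[0,0,2],40],[[0,0,0],[0,0,0],40]])

```text
time: 14.55
position: [0.5563, -0.1599, 0.0393]
tool_rot: [3.103, 0.478, 0.001]
ft_force: [-0.6, -0.0, -6.4]
grip_width: 0.681
```

```bash
python3 plan.py .556 -.1598 .039 -72.4;python3 - <<'E'
from h import *
d=grab("side"); crop(d,190,230,130,90,6,"pics/b5.png")
E
```

```text
turn tool deg [ 0.11 -0.04 -0.08] rows 0.015037180753665877
turn tool deg [ -0.06  -0.17 179.92] rows 25.70250545832488
t14.55 pos [ 556.28 -159.89   39.29] heading -72.5 tilt z [ 0. -0. -1.] q [ 0.83  0.44 -0.72  1.81  0.34  1.01 -1.28] F [-0.62 -0.05 -6.43] grip 59.2
world d [-0.28  0.09 -0.29] tool shift [-0.24 -0.17  0.29] n 1 per row [-0.24 -0.17  0.29]
```

View pics/b5.png

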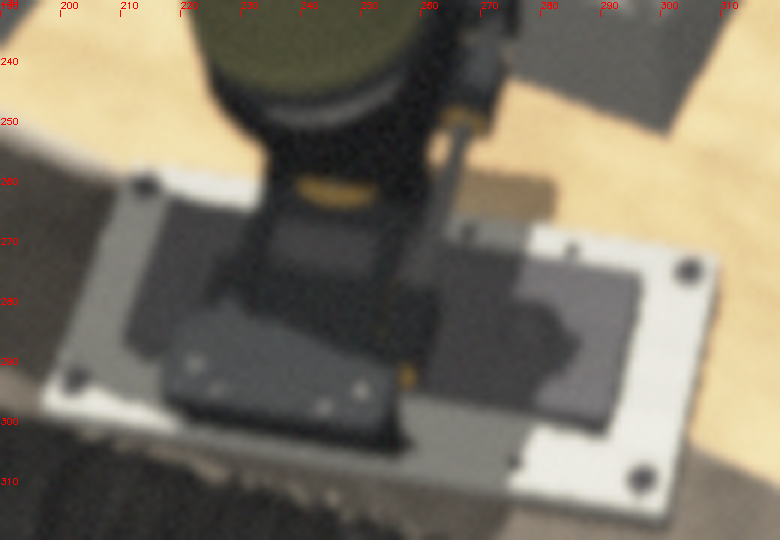

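>>> step_arm(rows=[[[0,0,0],[0,0,1.5],40],[[0,0,0],[0,0,0],40]])

```text
time: 14.77
position: [0.5567, -0.16, 0.0394]
tool_rot: [3.102, 0.478, 0.002]
ft_force: [-0.1, -0.7, -7.1]
grip_width: 0.677
```

>>> step_arm(rows=[[[0,0,0],[0,0,0],70],[[0,0,0],[0,0,0],70],[[0,0,0],[0,0,0],75],[[0,0,0],[0,0,0],75]])

```text
time: 15.1
position: [0.5605, -0.1607, 0.042]
tool_rot: [3.099, 0.477, 0.014]
ft_force: [0.1, 0.7, -0.1]
grip_width: 0.838
```

```bash
python3 plan.py .556 -.1598 .3 -72.4
```

```text
turn tool deg [ 0.41 -0.44 -0.08] rows 0.06253149070584277
turn tool deg [ -0.69  -0.65 179.91] rows 25.702047930322205
t15.10 pos [ 560.46 -160.7    41.98] heading -72.5 tilt z [ 0.01 -0.   -1.  ] q [ 0.83  0.44 -0.72  1.81  0.34  1.01 -1.29] F [ 0.07  0.74 -0.06] grip 72.9
world d [ -4.46   0.9  258.02] tool shift [  -2.01   -0.34 -258.05] n 7 per row [ -0.29  -0.05 -36.86]
```

Lift straight up, then look.

>>> step_arm(rows=[[[0,0,0],[0,0,-10],87],[[0,0,0],[0,0,-20],87],[[0,0,0],[0,0,-25],87],[[0,0,0],[0,0,-30],87],[[0,0,0],[0,0,-35],87],[[0,0,0],[0,0,-35],87],[[0,0,0],[0,0,-30],87],[[0,0,0],[0,0,-20],87],[[0,0,0],[0,0,0],87]])

```text
time: 15.85
position: [0.5596, -0.158, 0.2634]
tool_rot: [3.097, 0.483, 0.022]
ft_force: [1.2, 0.1, -0.5]
grip_width: 1.0
```

```bash
python3 plan.py .556 -.1598 .3 -72.4;python3 - <<'E'
from h import *
d=grab("side"); crop(d,190,230,130,90,6,"pics/b6.png")
E
```

```text
turn tool deg [ 0.55 -0.74  0.12] rows 0.10610815035077119
turn tool deg [   1.17    0.87 -179.88] rows 25.696609987782143
t15.85 pos [ 559.56 -157.97  263.36] heading -72.3 tilt z [ 0.02 -0.01 -1.  ] q [ 0.91  0.22 -0.79  1.57  0.17  1.4  -1.16] F [ 1.21  0.05 -0.53] grip 87.0
world d [-3.56 -1.83 36.64] tool shift [ -3.48   1.01 -36.68] n 1 per row [ -3.48   1.01 -36.68]
```

View pics/b6.png

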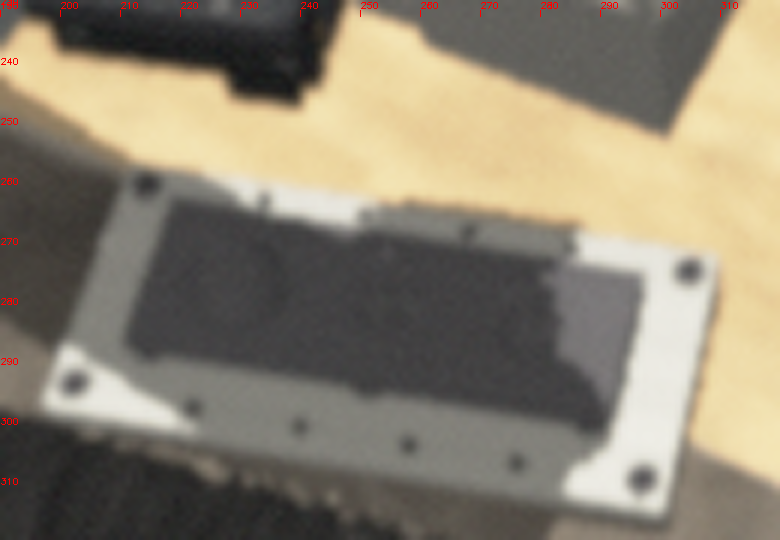

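```bash
python3 plan.py .505 .32 .28 -30;python3 - <<'E'
from h import *
s=grab("side");z=.038
Q=lambda cx,cy:at_z(s,cx/6+190-.4,cy/6+230-.4,z)
c=[Q(*q) for q in((643,274),(607,432),(125,345),(174,200))]
print("ctr",np.mean(c,0),"len",np.linalg.norm((c[0]+c[1]-c[2]-c[3])/2),np.linalg.norm((c[0]-c[1]+c[3]-c[2])/2))
E
```

```text
turn tool deg [  0.73  -0.46 -42.27] rows 6.038530283719673
turn tool deg [ -0.58  -0.92 137.73] rows 19.6752022324753
t15.90 pos [ 559.16 -157.77  261.76] heading -72.3 tilt z [ 0.01 -0.   -1.  ] q [ 0.91  0.23 -0.79  1.57  0.17  1.4  -1.16] F [ 0.22 -0.52  0.78] grip 86.7
world d [-54.16 477.77  18.24] tool shift [  94.14 -471.39  -21.25] n 13 per row [  7.24 -36.26  -1.63]
ctr [ 0.55777094 -0.16338531  0.038     ] len 0.1782721072441683 0.061914767786539
```

>>> step_arm(rows=[[[0,0,0],[4,-20,-6],87],[[0,0,0],[7.3,-36,-6],87],[[0,0,0],[7.3,-36,-4],87],[[0,0,0],[7.3,-36,0],87],[[0,0,0],[7.3,-36,0],87],[[0,0,0],[7.3,-36,0],87],[[0,0,0],[7.3,-36,0],87],[[0,0,0],[7.3,-36,0],87],[[0,0,0],[7.3,-36,0],87],[[0,0,0],[7.3,-36,0],87],[[0,0,0],[7.3,-36,0],87],[[0,0,0],[7.3,-36,0],87]])

```text
time: 16.95
position: [0.5002, 0.2729, 0.2557]
tool_rot: [3.103, 0.452, -0.032]
ft_force: [0.5, 0.0, 0.3]
grip_width: 1.0
```

>>> step_arm(rows=[[[0,0,-7],[0,-20,0],87],[[0,0,-7],[0,0,0],87],[[0,0,-7],[0,0,0],87],[[0,0,-7],[0,0,0],87],[[0,0,-7],[0,0,0],87],[[0,0,-5],[0,0,0],87],[[0,0,0],[0,0,0],87]])

```text
time: 17.53
position: [0.4762, 0.3084, 0.2448]
tool_rot: [-2.731, -1.527, 0.063]
ft_force: [0.3, 0.3, -0.8]
grip_width: 1.004
```

```bash
python3 plan.py .5015 .3385 .1 -30;python3 - <<'E'
from h import *
d=grab("side"); crop(d,190,230,130,90,6,"pics/b7.png")
d=grab("top"); crop(d,370,150,80,110,5,"pics/b7t.png")
E
```

```text
turn tool deg [-1.75  1.66 -1.59] rows 0.2502970897255235
turn tool deg [  2.58   2.73 178.37] rows 25.48089988639352
t17.53 pos [476.2  308.38 244.79] heading -31.6 tilt z [-0.04 -0.01 -1.  ] q [ 0.33  0.38 -1.18  1.58  0.33  1.46 -1.42] F [ 0.27  0.33 -0.76] grip 87.3
world d [  25.3    30.12 -144.79] tool shift [ 43.14  10.12 143.35] n 4 per row [10.78  2.53 35.84]
```

View pics/b7.png

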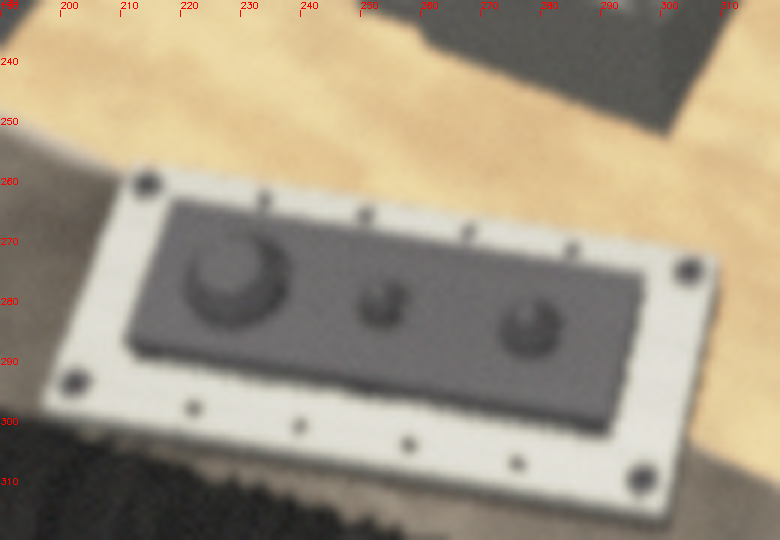

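View pics/b7t.png

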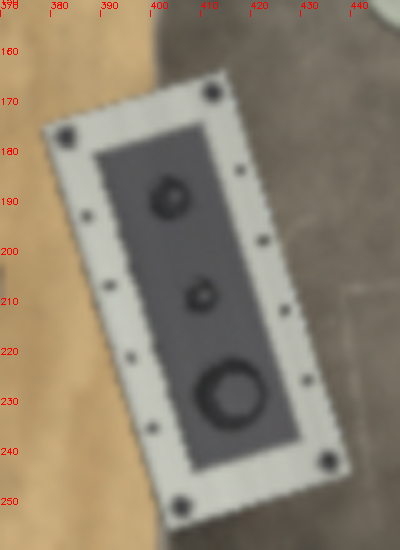

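>>> step_arm(rows=[[[-0.6,0.6,-0.5],[11,2.5,20],80],[[-0.6,0.6,-0.5],[11,2.5,30],70],[[-0.5,0.5,-0.5],[11,2.5,30],60],[[0,0,0],[5,1,20],55],[[0,0,0],[0,0,0],55],[[0,0,0],[0,0,0],55]])

```text
time: 18.13
position: [0.5025, 0.3358, 0.1398]
tool_rot: [2.736, 1.539, 0.003]
ft_force: [-0.1, 0.2, 1.7]
grip_width: 0.668
```

```bash
python3 plan.py .5015 .3385 .05 -30
```

```text
turn tool deg [ 0.16 -0.02 -1.3 ] rows 0.18524143706413615
turn tool deg [ -0.04  -0.25 178.7 ] rows 25.529019139606067
t18.13 pos [502.54 335.83 139.85] heading -31.3 tilt z [ 0. -0. -1.] q [ 0.21  0.51 -1.09  1.66  0.47  1.27 -1.52] F [-0.11  0.15  1.68] grip 58.1
world d [ -1.04   2.67 -89.85] tool shift [ 1.7  -2.53 89.84] n 3 per row [ 0.57 -0.84 29.95]
```

>>> step_arm(rows=[[[0,0,-0.7],[0.5,-1,20],55],[[0,0,-0.6],[0.5,-1,28],55],[[0,0,0],[0,-1,25],55],[[0,0,0],[0,0,10],55],[[0,0,0],[0,0,0],55],[[0,0,0],[0,0,0],55]])

```text
time: 18.63
position: [0.5045, 0.3395, 0.063]
tool_rot: [2.724, 1.557, 0.018]
ft_force: [0.4, -0.7, -0.5]
grip_width: 0.63
```

```bash
python3 plan.py .5015 .3385 .012 -30; python3 tips.py; python3 - <<'E'
from h import *
d=grab("side"); crop(d,290,90,80,70,8,"pics/c1.png")
E
```

```text
turn tool deg [ 0.5  -0.45 -0.5 ] rows 0.07111707924945249
turn tool deg [ -0.71  -0.78 179.5 ] rows 25.643104552661868
t18.63 pos [504.48 339.54  62.97] heading -30.5 tilt z [ 0.01  0.   -1.  ] q [ 0.16  0.59 -1.03  1.73  0.56  1.14 -1.57] F [ 0.45 -0.69 -0.5 ] grip 54.8
world d [ -2.98  -1.04 -50.97] tool shift [-2.81 -2.48 50.93] n 2 per row [-1.4  -1.24 25.46]
side [329.44057032 117.59930847]
side [335.77597351 124.43087217]
side [342.27875252 131.44314603]
top [215.80593112 236.21842866]
top [222.24390621 225.75164536]
top [228.68011098 215.30030396]
```

View pics/c1.png

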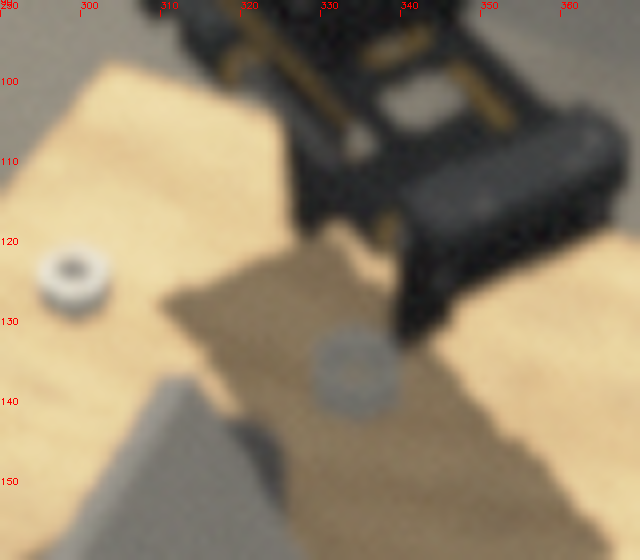

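>>> step_arm(rows=[[[0.2,-0.2,-0.3],[-1.4,-1.2,18],55],[[0.3,-0.2,-0.2],[-1.4,-1.2,20],55],[[0,0,0],[0,0,4],55],[[0,0,0],[0,0,0],55],[[0,0,0],[0,0,0],55]])

```text
time: 19.25
position: [0.5041, 0.34, 0.0223]
tool_rot: [2.721, 1.571, 0.012]
ft_force: [-0.7, -0.1, 0.4]
grip_width: 0.632
```

```bash
python3 plan.py .5015 .3385 .011 -30
```

```text
turn tool deg [ 0.22 -0.38 -0.01] rows 0.054584383134230204
turn tool deg [ -0.6   -0.35 179.99] rows 25.712646488030913
t19.25 pos [504.05 339.96  22.29] heading -30.0 tilt z [ 0.01  0.   -1.  ] q [ 0.13  0.64 -0.99  1.75  0.6   1.08 -1.59] F [-0.71 -0.07  0.39] grip 55.0
world d [ -2.55  -1.46 -11.29] tool shift [-2.61 -1.52 11.26] n 1 per row [-2.61 -1.52 11.26]
```

>>> step_arm(rows=[[[0.2,-0.4,0],[-2.5,-1.5,5],55],[[0,0,0],[0,0,5],55],[[0,0,0],[0,0,0],55],[[0,0,0],[0,0,0],55]])

```text
time: 19.58
position: [0.5022, 0.3393, 0.0132]
tool_rot: [2.721, 1.57, 0.003]
ft_force: [-0.7, -0.5, 0.4]
grip_width: 0.63
```

```bash
python3 plan.py .5015 .3385 .011 -30
```

```text
turn tool deg [ 0.07 -0.08 -0.02] rows 0.011147221967115038
turn tool deg [ -0.12  -0.11 179.98] rows 25.711947567953803
t19.58 pos [502.15 339.34  13.15] heading -30.0 tilt z [ 0.  0. -1.] q [ 0.12  0.65 -0.98  1.75  0.61  1.07 -1.59] F [-0.72 -0.53  0.38] grip 54.8
world d [-0.65 -0.84 -2.15] tool shift [-1.06 -0.15  2.15] n 1 per row [-1.06 -0.15  2.15]
```

>>> step_arm(rows=[[[0,0,0],[-1,0,1.5],45],[[0,0,0],[0,0,0],20],[[0,0,0],[0,0,0],20],[[0,0,0],[0,0,0],20],[[0,0,0],[0,0,0],20],[[0,0,0],[0,0,0],20]], grip_force=30)

```text
time: 20.08
position: [0.502, 0.3388, 0.0124]
tool_rot: [2.72, 1.57, 0.005]
ft_force: [0.0, 0.6, -0.7]
grip_width: 0.345
```

```bash
python3 plan.py .5015 .3385 .011 -30
```

```text
turn tool deg [ 0.12 -0.14 -0.02] rows 0.020504870526281384
turn tool deg [ -0.23  -0.18 179.98] rows 25.711754500879874
t20.08 pos [502.01 338.76  12.4 ] heading -30.0 tilt z [ 0.  0. -1.] q [ 0.12  0.65 -0.98  1.76  0.61  1.07 -1.59] F [ 0.01  0.65 -0.71] grip 30.0
world d [-0.51 -0.26 -1.4 ] tool shift [-0.48 -0.32  1.4 ] n 1 per row [-0.48 -0.32  1.4 ]
```

>>> step_arm(rows=[[[0,0,0],[0,0,-10],20],[[0,0,0],[0,0,-20],20],[[0,0,0],[0,0,-30],20],[[0,0,0],[0,0,-30],20],[[0,0,0],[0,0,-30],20],[[0,0,0],[0,0,-35],20],[[0,0,0],[0,0,-35],20],[[0,0,0],[0,0,-35],20],[[0,0,0],[0,0,-35],20],[[0,0,0],[0,0,-20],20],[[0,0,0],[0,0,0],20]])

```text
time: 21.0
position: [0.4973, 0.3385, 0.3097]
tool_rot: [2.717, 1.577, -0.002]
ft_force: [0.6, -0.0, -0.4]
grip_width: 0.34
```

```bash
python3 plan.py .555 -.16 .28 -30;python3 - <<'E'
from h import *
d=grab("side"); crop(d,280,0,100,130,6,"pics/c2.png")
E
```

```text
turn tool deg [-0.01  0.06  0.28] rows 0.03990878403621479
turn tool deg [  -0.09   -0.02 -179.72] rows 25.674373565711
t21.00 pos [497.31 338.48 309.73] heading -29.7 tilt z [-0. -0. -1.] q [ 0.24  0.4  -1.17  1.42  0.37  1.56 -1.42] F [ 0.58 -0.01 -0.39] grip 29.5
world d [  57.69 -498.48  -29.73] tool shift [-404.27  297.24   30.08] n 14 per row [-28.88  21.23   2.15]
```

View pics/c2.png

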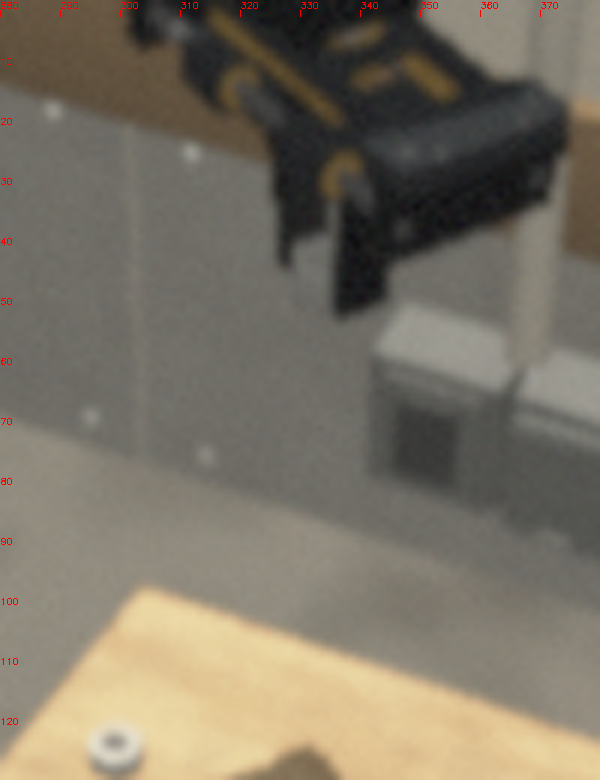

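>>> step_arm(rows=[[[0,0,0],[-12,9,0],20],[[0,0,0],[-22,16,0],20],[[0,0,0],[-29,21,0],20],[[0,0,0],[-29,21,0],20],[[0,0,0],[-29,21,0],20],[[0,0,0],[-29,21,0],20],[[0,0,0],[-29,21,0],20],[[0,0,0],[-29,21,0],20],[[0,0,0],[-29,21,0],20],[[0,0,0],[-29,21,0],20],[[0,0,0],[-29,21,0],20],[[0,0,0],[-29,21,0],20]])

```text
time: 22.05
position: [0.5327, -0.0667, 0.2937]
tool_rot: [-2.689, -1.606, 0.035]
ft_force: [-0.0, 1.2, -1.1]
grip_width: 0.343
```

>>> step_arm(rows=[[[0,0,0],[-29,21,0],20],[[0,0,0],[-22,16,0],20],[[0,0,0],[-10,7,0],20],[[0,0,0],[0,0,0],20],[[0,0,0],[0,0,0],20]])

```text
time: 22.47
position: [0.5376, -0.1552, 0.2862]
tool_rot: [-2.695, -1.582, 0.048]
ft_force: [0.6, -0.7, -0.7]
grip_width: 0.342
```

```bash
python3 plan.py .556 -.16 .15 -50
```

```text
turn tool deg [-1.5   1.35 20.83] rows 2.9756648496836933
turn tool deg [  -1.9    -2.11 -159.15] rows 22.735159761763157
t22.47 pos [ 537.58 -155.15  286.16] heading -29.2 tilt z [-0.04 -0.   -1.  ] q [ 1.14  0.28 -1.1   1.54  0.26  1.51 -0.47] F [ 0.59 -0.71 -0.71] grip 29.7
world d [  18.42   -4.85 -136.16] tool shift [  7.24  22.51 135.44] n 4 per row [ 1.81  5.63 33.86]
```

>>> step_arm(rows=[[[-0.5,0.5,0],[2,6,10],20],[[-0.5,0.5,0],[2,6,20],20],[[-0.5,0.4,0],[2,6,28],20],[[0,0,0],[0,4,28],20],[[0,0,0],[0,0,25],20],[[0,0,0],[0,0,12],20],[[0,0,0],[0,0,0],20],[[0,0,0],[0,0,0],20]])

```text
time: 23.13
position: [0.5601, -0.137, 0.1605]
tool_rot: [-2.681, -1.622, -0.014]
ft_force: [0.4, 0.7, -0.1]
grip_width: 0.341
```

```bash
python3 plan.py .556 -.16 .08 -30
```

```text
turn tool deg [-0.16 -0.67  2.35] rows 0.33593981479224944
turn tool deg [   1.04   -0.25 -177.65] rows 25.377884485104424
t23.13 pos [ 560.1  -136.99  160.45] heading -27.6 tilt z [ 0.    0.01 -1.  ] q [ 1.07  0.39 -1.06  1.7   0.35  1.26 -0.55] F [ 0.43  0.67 -0.14] grip 29.6
world d [ -4.1  -23.01 -80.45] tool shift [-23.24   7.25  80.16] n 3 per row [-7.75  2.42 26.72]
```

>>> step_arm(rows=[[[0,-0.3,1],[-8,2.5,12],20],[[0,-0.3,1],[-8,2.5,18],20],[[0,0,0],[-7,2,20],20],[[0,0,0],[0,0,12],20],[[0,0,0],[0,0,0],20],[[0,0,0],[0,0,0],20]])

```text
time: 23.63
position: [0.5602, -0.1605, 0.1023]
tool_rot: [2.711, 1.572, 0.009]
ft_force: [0.2, 0.4, 0.2]
grip_width: 0.343
```

```bash
python3 plan.py .556 -.16 .07 -30;python3 - <<'E'
from h import *
d=grab("side"); crop(d,200,230,110,90,7,"pics/c3.png")
d=grab("top"); crop(d,370,150,80,110,6,"pics/c3t.png")
E
```

```text
turn tool deg [ 0.55 -0.08  0.23] rows 0.0786410219554143
turn tool deg [   0.13    0.86 -179.77] rows 25.680871804868126
t23.63 pos [ 560.21 -160.5   102.29] heading -29.8 tilt z [ 0.01 -0.   -1.  ] q [ 1.05  0.45 -1.    1.76  0.42  1.15 -0.6 ] F [0.2  0.45 0.17] grip 29.9
world d [ -4.21   0.5  -32.29] tool shift [-1.7  -4.21 32.25] n 1 per row [-1.7  -4.21 32.25]
```

View pics/c3.png

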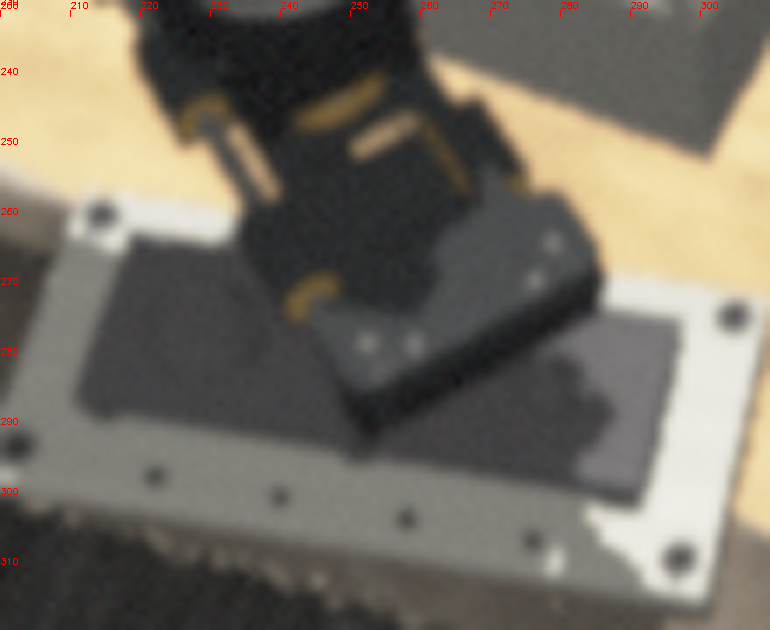

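View pics/c3t.png

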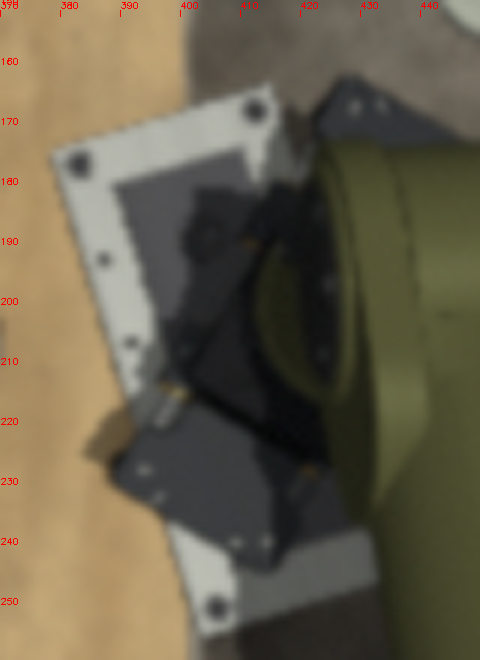

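>>> step_arm(rows=[[[0.3,0,0],[-1,-2.5,12],20],[[0.2,0,0],[-1,-2,12],20],[[0,0,0],[0,0,5],20],[[0,0,0],[0,0,0],20],[[0,0,0],[0,0,0],20]])

```text
time: 24.15
position: [0.5571, -0.1591, 0.0733]
tool_rot: [2.714, 1.577, 0.007]
ft_force: [0.7, -0.3, 0.3]
grip_width: 0.341
```

```bash
python3 plan.py .556 -.16 .06 -30
```

```text
turn tool deg [ 0.27 -0.14  0.31] rows 0.04400258182286481
turn tool deg [   0.21    0.42 -179.69] rows 25.670195456118424
t24.15 pos [ 557.14 -159.08   73.32] heading -29.7 tilt z [ 0.01 -0.   -1.  ] q [ 1.03  0.48 -0.98  1.79  0.44  1.11 -0.62] F [ 0.66 -0.29  0.33] grip 29.7
world d [ -1.14  -0.92 -13.32] tool shift [-1.4  -0.6  13.31] n 1 per row [-1.4  -0.6  13.31]
```

>>> step_arm(rows=[[[0.1,-0.1,0],[-1.4,-0.6,5],20],[[0,0,0],[0,0,4],20],[[0,0,0],[0,0,3],20],[[0,0,0],[0,0,0],20]])

```text
time: 24.48
position: [0.5562, -0.16, 0.0604]
tool_rot: [2.714, 1.577, 0.003]
ft_force: [0.1, 0.8, -1.5]
grip_width: 0.344
```

```bash
python3 plan.py .556 -.16 .051 -30
```

```text
turn tool deg [ 0.18 -0.04  0.32] rows 0.045475571963520485
turn tool deg [   0.06    0.29 -179.68] rows 25.668775698312068
t24.48 pos [ 556.15 -160.03   60.38] heading -29.7 tilt z [ 0. -0. -1.] q [ 1.02  0.5  -0.97  1.8   0.46  1.09 -0.63] F [ 0.08  0.81 -1.5 ] grip 29.9
world d [-0.15  0.03 -9.38] tool shift [-0.06 -0.18  9.38] n 1 per row [-0.06 -0.18  9.38]
```

>>> step_arm(rows=[[[0,0,0],[0,0,4],20],[[0,0,0],[0,0,3],20],[[0,0,0],[0,0,0],20]])

```text
time: 24.73
position: [0.5564, -0.1601, 0.0528]
tool_rot: [2.714, 1.577, 0.004]
ft_force: [-1.0, 0.5, -0.7]
grip_width: 0.338
```

```bash
python3 plan.py .556 -.16 .051 -30
```

```text
turn tool deg [ 0.21 -0.04  0.31] rows 0.04484685777631694
turn tool deg [   0.07    0.32 -179.69] rows 25.669395764979082
t24.73 pos [ 556.39 -160.06   52.8 ] heading -29.7 tilt z [ 0. -0. -1.] q [ 1.02  0.51 -0.96  1.8   0.47  1.08 -0.63] F [-1.    0.54 -0.69] grip 29.4
world d [-0.39  0.06 -1.8 ] tool shift [-0.14 -0.37  1.8 ] n 1 per row [-0.14 -0.37  1.8 ]
```

>>> step_arm(rows=[[[0,0,0],[0,0,2],20],[[0,0,0],[0,0,0],20],[[0,0,0],[0,0,0],45],[[0,0,0],[0,0,0],45],[[0,0,0],[0,0,0],45],[[0,0,0],[0,0,-10],45],[[0,0,0],[0,0,-20],45],[[0,0,0],[0,0,-30],45],[[0,0,0],[0,0,-35],45],[[0,0,0],[0,0,-35],45],[[0,0,0],[0,0,-35],60],[[0,0,0],[0,0,-35],60]])

```text
time: 25.73
position: [0.5513, -0.158, 0.2553]
tool_rot: [-2.707, -1.579, 0.008]
ft_force: [0.3, -0.9, -0.6]
grip_width: 0.601
```

```bash
python3 plan.py .42 .235 .28 -30;
```

```text
turn tool deg [-0.55  0.02  0.51] rows 0.07841999044304138
turn tool deg [  -0.04   -0.86 -179.49] rows 25.64170799891849
t25.73 pos [ 551.31 -158.    255.29] heading -29.5 tilt z [-0.01  0.   -1.  ] q [ 1.13  0.32 -1.09  1.57  0.28  1.43 -0.49] F [ 0.31 -0.88 -0.65] grip 52.3
world d [-131.31  393.     24.71] tool shift [ 277.41 -308.    -21.87] n 11 per row [ 25.22 -28.    -1.99]
```

>>> step_arm(rows=[[[0,0,0],[14,-15,-8],60],[[0,0,0],[25,-28,-8],60],[[0,0,0],[25,-28,-4],60],[[0,0,0],[25,-28,0],60],[[0,0,0],[25,-28,0],60],[[0,0,0],[25,-28,0],60],[[0,0,0],[25,-28,0],60],[[0,0,0],[25,-28,0],60],[[0,0,0],[25,-28,0],60],[[0,0,0],[25,-28,0],60],[[0,0,0],[15,-17,0],60],[[0,0,0],[0,0,0],60]])

```text
time: 26.73
position: [0.4299, 0.2242, 0.2908]
tool_rot: [2.692, 1.576, 0.016]
ft_force: [-0.2, -0.1, 0.2]
grip_width: 0.691
```

```bash
python3 plan.py .3905 .235 .1 -30;python3 - <<'E'
from h import *
d=grab("side"); crop(d,200,240,110,80,7,"pics/c4.png")
d=grab("top"); crop(d,370,150,80,110,6,"pics/c4t.png")
E
```

```text
turn tool deg [1.4  0.14 0.69] rows 0.2002829527528456
turn tool deg [  -0.22    2.19 -179.3 ] rows 25.61364926196369
t26.73 pos [429.9  224.24 290.8 ] heading -29.3 tilt z [ 0.02 -0.01 -1.  ] q [ 0.97 -0.16 -1.36  1.73 -0.14  1.44 -0.89] F [-0.2  -0.15  0.22] grip 60.1
world d [ -39.4    10.76 -190.8 ] tool shift [ -9.41 -44.28 189.8 ] n 6 per row [-1.57 -7.38 31.63]
```

View pics/c4.png

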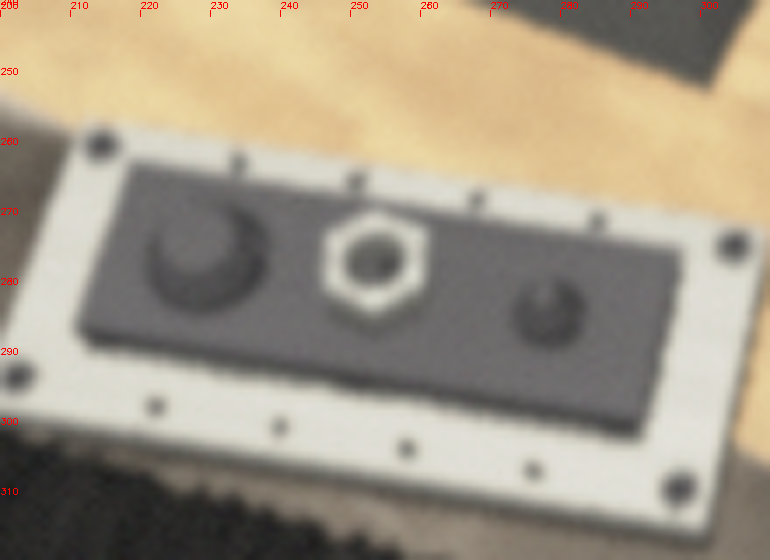

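View pics/c4t.png

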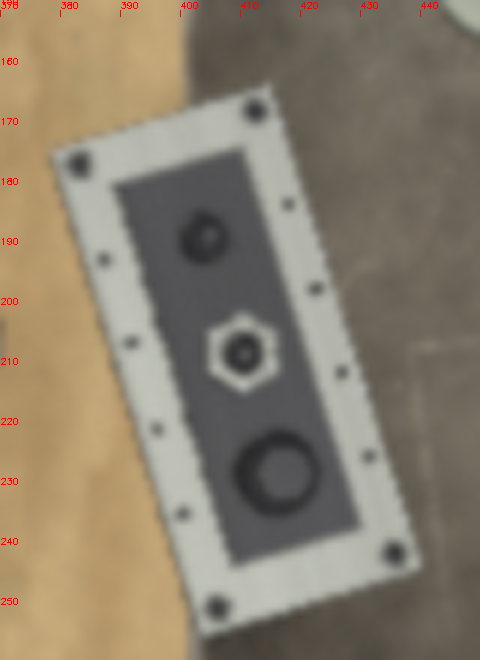

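>>> step_arm(rows=[[[0.4,0,0],[0,0,15],60],[[0.4,0,0],[0,0,25],60],[[0.4,0,0],[0,0,30],60],[[0,0,0],[0,0,30],60],[[0,0,0],[0,0,20],60],[[0,0,0],[0,0,0],60]])

```text
time: 27.33
position: [0.4407, 0.2068, 0.1671]
tool_rot: [2.717, 1.552, -0.0]
ft_force: [-0.9, -1.1, 0.1]
grip_width: 0.689
```

```bash
python3 plan.py .3905 .235 .1 -30
```

```text
turn tool deg [ 0.64  0.37 -0.54] rows 0.0909578460918986
turn tool deg [  0.58  -1.   179.46] rows 25.637269647115307
t27.33 pos [440.66 206.84 167.08] heading -30.5 tilt z [ 0.01 -0.01 -1.  ] q [ 0.76  0.17 -1.33  1.9   0.19  1.21 -1.17] F [-0.93 -1.11  0.13] grip 59.9
world d [-50.16  28.16 -67.08] tool shift [ -0.8  -58.26  66.44] n 3 per row [ -0.27 -19.42  22.15]
```

>>> step_arm(rows=[[[0,0,7],[0,0,0],60],[[0,0,7],[0,0,0],60],[[0,0,7],[0,0,0],60],[[0,0,0],[0,0,0],60]])

```text
time: 27.67
position: [0.4429, 0.2006, 0.1679]
tool_rot: [2.967, 1.003, -0.004]
ft_force: [0.9, 0.0, 0.1]
grip_width: 0.686
```

```bash
python3 plan.py .3905 .235 .1 -60
```

```text
turn tool deg [0.49 0.27 7.35] rows 1.04996115598341
turn tool deg [  -0.4     0.74 -172.65] rows 24.664035805195773
t27.67 pos [442.86 200.56 167.87] heading -52.6 tilt z [ 0.   -0.01 -1.  ] q [ 0.71  0.14 -1.26  1.89  0.15  1.21 -1.52] F [0.89 0.   0.06] grip 59.6
world d [-52.36  34.44 -67.87] tool shift [-20.37 -59.7   67.49] n 3 per row [ -6.79 -19.9   22.5 ]
```

>>> step_arm(rows=[[[0.2,0.1,0],[-4,-11,12],60],[[0.2,0.1,0],[-5,-15,18],55],[[0.1,0,0],[-5,-15,18],55],[[0,0,0],[-3,-9,10],55],[[0,0,0],[0,0,0],55],[[0,0,0],[0,0,0],55]])

```text
time: 28.17
position: [0.4061, 0.2253, 0.114]
tool_rot: [2.97, 1.011, 0.012]
ft_force: [-0.3, 0.2, 1.1]
grip_width: 0.635
```

```bash
python3 plan.py .3905 .235 .05 -55
```

```text
turn tool deg [ 0.34 -0.36  2.58] rows 0.3692362442294644
turn tool deg [   0.56    0.53 -177.41] rows 25.34481315006739
t28.17 pos [406.1  225.25 113.98] heading -52.4 tilt z [ 0.01 -0.   -1.  ] q [ 0.66  0.14 -1.27  2.01  0.16  1.09 -1.6 ] F [-0.26  0.15  1.06] grip 55.3
world d [-15.6    9.75 -63.98] tool shift [ -6.81 -17.63  63.83] n 2 per row [-3.4  -8.81 31.92]
```

>>> step_arm(rows=[[[0.2,-0.2,0],[-3,-8,15],55],[[0.1,-0.2,0],[-3,-8,20],55],[[0,0,0],[-1,-3,15],55],[[0,0,0],[0,0,0],55],[[0,0,0],[0,0,0],55]])

```text
time: 28.58
position: [0.3978, 0.2349, 0.0682]
tool_rot: [2.973, 1.008, 0.015]
ft_force: [-0.2, 0.0, -0.1]
grip_width: 0.63
```

```bash
python3 plan.py .3905 .235 .02 -52;python3 tips.py; python3 - <<'E'
from h import *
d=grab("side"); crop(d,240,90,80,75,8,"pics/d1.png")
d=grab("top"); crop(d,200,200,100,85,7,"pics/d1t.png")
E
```

```text
turn tool deg [ 0.31 -0.46 -0.54] rows 0.07647154057306835
turn tool deg [ -0.72  -0.49 179.46] rows 25.63751187289908
t28.58 pos [397.85 234.87  68.24] heading -52.5 tilt z [ 0.01  0.   -1.  ] q [ 0.54  0.24 -1.22  2.06  0.27  1.   -1.73] F [-0.19  0.03 -0.12] grip 54.8
world d [ -7.35   0.13 -48.24] tool shift [-6.14 -4.83 48.17] n 2 per row [-3.07 -2.42 24.08]
side [281.29515097 126.11550813]
side [282.73455721 134.40389631]
side [284.21877498 142.95000618]
top [250.59981941 274.40639438]
top [260.53537278 267.01218638]
top [270.47028624 259.61647069]
```

View pics/d1.png

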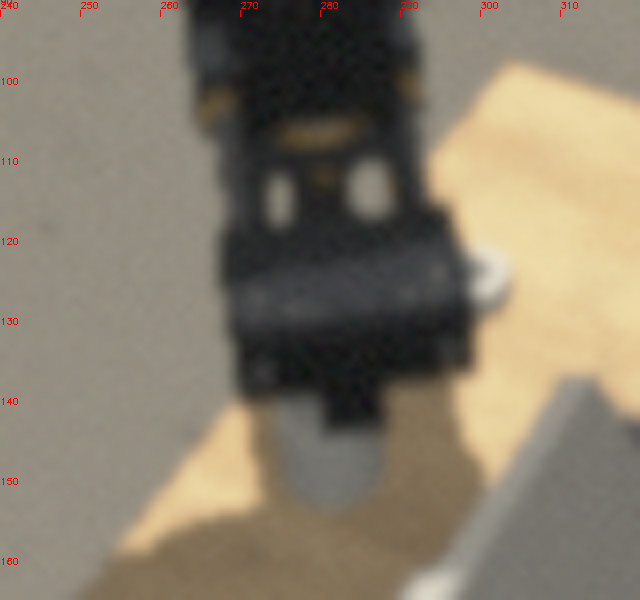

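View pics/d1t.png

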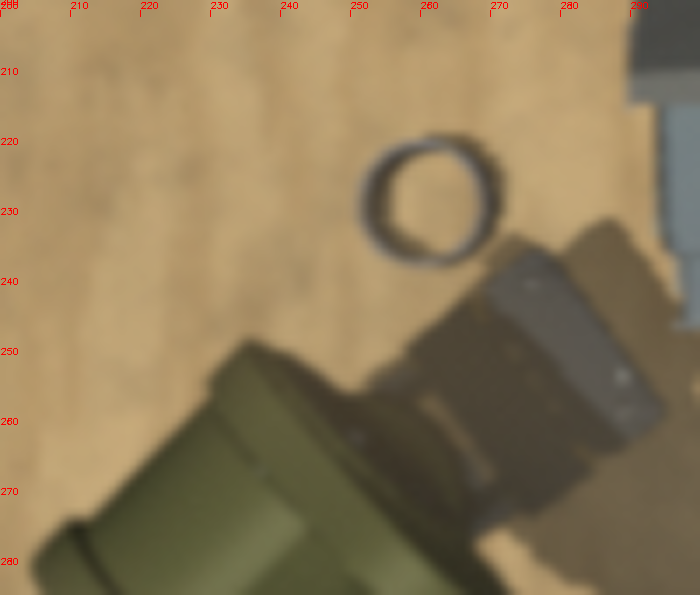

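>>> step_arm(rows=[[[0.2,-0.2,0],[-3,-2.4,13],55],[[0.1,-0.2,0],[-3,-2.4,14],55],[[0,0,0],[0,0,10],55],[[0,0,0],[0,0,0],55],[[0,0,0],[0,0,0],55]])

```text
time: 29.25
position: [0.3918, 0.2343, 0.0298]
tool_rot: [2.975, 1.003, 0.008]
ft_force: [0.5, 0.4, 0.5]
grip_width: 0.633
```

```bash
python3 plan.py .390 .235 .024 -52
```

```text
turn tool deg [ 0.21 -0.23 -0.74] rows 0.10511844308687697
turn tool deg [ -0.37  -0.34 179.26] rows 25.609069105574953
t29.25 pos [391.78 234.25  29.75] heading -52.7 tilt z [ 0.01 -0.   -1.  ] q [ 0.47  0.31 -1.16  2.1   0.36  0.94 -1.81] F [0.45 0.37 0.46] grip 55.0
world d [-1.78  0.75 -5.75] tool shift [-0.99 -1.7   5.74] n 1 per row [-0.99 -1.7   5.74]
```

>>> step_arm(rows=[[[0.2,-0.2,0],[-1,-1.7,6],55],[[0,0,0],[0,0,0],45],[[0,0,0],[0,0,0],26],[[0,0,0],[0,0,0],26],[[0,0,0],[0,0,0],26],[[0,0,0],[0,0,0],26],[[0,0,0],[0,0,0],26]], grip_force=30)

```text
time: 29.83
position: [0.3903, 0.2355, 0.0242]
tool_rot: [-2.977, -1.003, -0.003]
ft_force: [-0.0, 0.3, -1.0]
grip_width: 0.398
```

```bash
python3 plan.py .390 .235 .024 -52
```

```text
turn tool deg [ 0.02 -0.09 -0.74] rows 0.10633539230802176
turn tool deg [ -0.15  -0.04 179.26] rows 25.607941233682453
t29.83 pos [390.33 235.46  24.15] heading -52.7 tilt z [ 0.  0. -1.] q [ 0.45  0.32 -1.15  2.11  0.37  0.93 -1.82] F [-0.02  0.33 -1.05] grip 34.6
world d [-0.33 -0.46 -0.15] tool shift [-0.54  0.16  0.15] n 1 per row [-0.54  0.16  0.15]
```

>>> step_arm(rows=[[[0,0,0],[0,0,-10],26],[[0,0,0],[0,0,-20],26],[[0,0,0],[0,0,-30],26],[[0,0,0],[0,0,-20],26],[[0,0,0],[0,0,0],26]])

```text
time: 30.25
position: [0.3878, 0.2358, 0.1074]
tool_rot: [-2.974, -1.008, 0.007]
ft_force: [0.7, 1.2, -1.5]
grip_width: 0.398
```

```bash
python3 plan.py .5 .2 .25 -52;python3 - <<'E'
from h import *
d=grab("side"); crop(d,240,90,80,75,8,"pics/d2.png")
E
```

```text
turn tool deg [-0.16  0.2  -0.54] rows 0.07719845704129354
turn tool deg [  0.31   0.25 179.46] rows 25.637024813718106
t30.25 pos [387.77 235.85 107.42] heading -52.5 tilt z [-0.  0. -1.] q [ 0.65  0.14 -1.29  2.03  0.15  1.08 -1.63] F [ 0.72  1.18 -1.46] grip 34.6
world d [112.23 -35.85 142.58] tool shift [  66.79   96.32 -143.08] n 5 per row [ 13.36  19.26 -28.62]
```

View pics/d2.png

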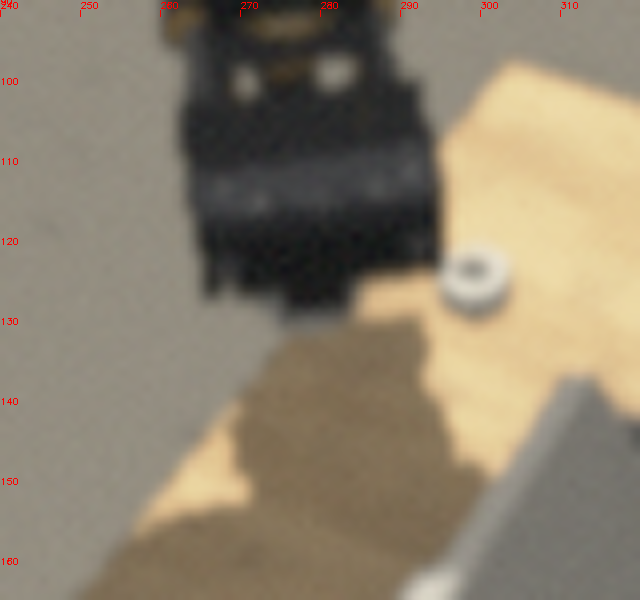

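>>> step_arm(rows=[[[0,0,0],[6,8,-12],26],[[0,0,0],[11,16,-24],26],[[0,0,0],[12,17,-26],26],[[0,0,0],[12,17,-26],26],[[0,0,0],[12,17,-26],26],[[0,0,0],[12,17,-26],26],[[0,0,0],[6,8,-10],26],[[0,0,0],[0,0,0],26]])

```text
time: 30.97
position: [0.5057, 0.1924, 0.2521]
tool_rot: [2.97, 1.004, -0.031]
ft_force: [-0.4, -0.9, -1.2]
grip_width: 0.392
```

```bash
python3 plan.py .608 -.143 .28 -52
```

```text
turn tool deg [-0.01  1.19 -0.66] rows 0.1706743737641754
turn tool deg [  1.87   0.02 179.33] rows 25.61927926090639
t30.97 pos [505.74 192.43 252.09] heading -52.7 tilt z [-0.02 -0.01 -1.  ] q [ 0.62  0.27 -1.21  1.64  0.26  1.43 -1.53] F [-0.42 -0.94 -1.21] grip 34.1
world d [ 102.26 -335.43   27.91] tool shift [-122.73  328.69  -25.38] n 10 per row [-12.27  32.87  -2.54]
```

>>> step_arm(rows=[[[0,0.6,0],[-6,16,-8],26],[[0,0.6,0],[-12,30,-8],26],[[0,0,0],[-12,33,-6],26],[[0,0,0],[-12,33,-3],26],[[0,0,0],[-12,33,0],26],[[0,0,0],[-12,33,0],26],[[0,0,0],[-12,33,0],26],[[0,0,0],[-12,33,0],26],[[0,0,0],[-12,33,0],26],[[0,0,0],[-8,22,0],26],[[0,0,0],[-4,11,0],26],[[0,0,0],[0,0,0],26]])

```text
time: 31.97
position: [0.595, -0.1276, 0.2527]
tool_rot: [-2.956, -1.027, 0.047]
ft_force: [-0.4, -0.3, -1.4]
grip_width: 0.395
```

```bash
python3 plan.py .608 -.143 .18 -52
```

```text
turn tool deg [-1.18  1.42  0.33] rows 0.20231955468447568
turn tool deg [  -2.22   -1.86 -179.65] rows 25.66415857715085
t31.97 pos [ 595.01 -127.59  252.75] heading -51.7 tilt z [-0.03  0.   -1.  ] q [ 0.96  0.43 -1.05  1.47  0.37  1.49 -1.  ] F [-0.45 -0.27 -1.35] grip 34.4
world d [ 12.99 -15.41 -72.75] tool shift [ 2.42 21.65 72.28] n 2 per row [ 1.21 10.82 36.14]
```

>>> step_arm(rows=[[[-0.6,0.7,-4],[1,6,0],26],[[-0.6,0.7,-6],[1,6,0],26],[[0,0,-6],[0,6,0],26],[[0,0,-4],[0,0,0],26],[[0,0,0],[0,0,0],26]])

```text
time: 32.38
position: [0.6049, -0.1276, 0.2475]
tool_rot: [-2.712, -1.564, 0.005]
ft_force: [0.1, 0.5, -1.6]
grip_width: 0.393
```

```bash
python3 plan.py .608 -.143 .15 -30
```

```text
turn tool deg [-0.63 -0.17 -0.05] rows 0.08951621247312348
turn tool deg [ -0.27   0.98 179.95] rows 25.70652720316401
t32.38 pos [ 604.9  -127.56  247.55] heading -30.1 tilt z [-0.01  0.01 -1.  ] q [ 1.    0.47 -1.13  1.47  0.42  1.47 -0.65] F [ 0.12  0.5  -1.64] grip 34.2
world d [  3.1  -15.44 -97.55] tool shift [-12.1   11.48  97.39] n 3 per row [-4.03  3.83 32.46]
```

>>> step_arm(rows=[[[-0.3,0,0],[-4,4,14],26],[[-0.3,0,0],[-4,4,22],26],[[0,0,0],[-4,4,25],26],[[0,0,0],[0,0,18],26],[[0,0,0],[0,0,0],26],[[0,0,0],[0,0,0],26]])

```text
time: 32.88
position: [0.6067, -0.1284, 0.166]
tool_rot: [-2.713, -1.575, -0.005]
ft_force: [0.1, 0.5, -0.7]
grip_width: 0.395
```

```bash
python3 plan.py .6084 -.1433 .11 -30
```

```text
turn tool deg [-0.16 -0.29  0.28] rows 0.0408225295703782
turn tool deg [   0.45   -0.25 -179.72] rows 25.674444006085228
t32.88 pos [ 606.7  -128.4   165.98] heading -29.7 tilt z [ 0.    0.01 -1.  ] q [ 0.99  0.52 -1.09  1.58  0.47  1.33 -0.68] F [ 0.07  0.53 -0.69] grip 34.3
world d [  1.7  -14.9  -55.98] tool shift [-12.38   9.02  55.89] n 2 per row [-6.19  4.51 27.95]
```

>>> step_arm(rows=[[[0,0,0],[-7,5,0],26],[[0,0,0],[-7,5,5],26],[[0,-0.3,0],[-1,0,14],26],[[0,0,0],[-1,0,14],26],[[0,0,0],[0,0,10],26],[[0,0,0],[0,0,0],26]])

```text
time: 33.38
position: [0.6094, -0.1469, 0.1234]
tool_rot: [2.715, 1.576, 0.003]
ft_force: [-1.1, -0.4, -1.2]
grip_width: 0.4
```

```bash
python3 plan.py .6084 -.1433 .09 -30;python3 - <<'E'
from h import *
d=grab("side"); crop(d,200,230,120,90,6,"pics/e1.png")
d=grab("top"); crop(d,370,150,80,110,6,"pics/e1t.png")
E
```

```text
turn tool deg [ 0.17 -0.03  0.26] rows 0.03732975115410518
turn tool deg [   0.04    0.27 -179.74] rows 25.676925741650912
t33.38 pos [ 609.43 -146.87  123.36] heading -29.7 tilt z [ 0. -0. -1.] q [ 0.98  0.57 -1.06  1.62  0.51  1.26 -0.69] F [-1.06 -0.44 -1.19] grip 34.8
world d [ -1.03   3.57 -33.36] tool shift [ 2.57 -2.76 33.35] n 1 per row [ 2.57 -2.76 33.35]
```

View pics/e1.png

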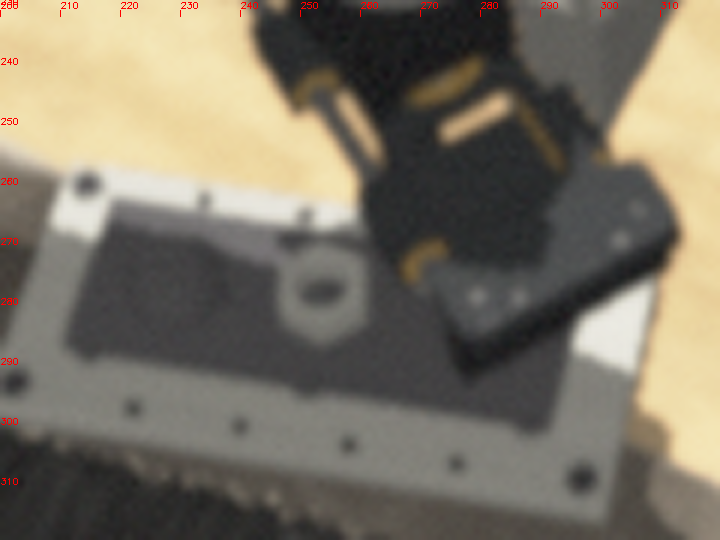

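View pics/e1t.png

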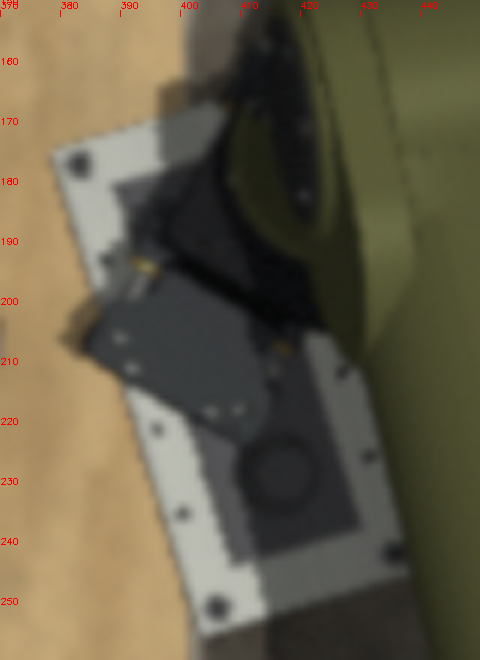

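>>> step_arm(rows=[[[0.1,0,0],[1.5,-1.5,12],26],[[0.1,0,0],[1,-1,12],26],[[0,0,0],[0,0,8],26],[[0,0,0],[0,0,0],26],[[0,0,0],[0,0,0],26]])

```text
time: 33.9
position: [0.6101, -0.142, 0.0905]
tool_rot: [2.716, 1.578, 0.005]
ft_force: [0.6, 0.4, -1.6]
grip_width: 0.397
```

```bash
python3 plan.py .6084 -.1433 .08 -30
```

```text
turn tool deg [ 0.11 -0.13  0.33] rows 0.046595894196833555
turn tool deg [   0.21    0.18 -179.67] rows 25.66765936420908
t33.90 pos [ 610.13 -142.     90.51] heading -29.7 tilt z [ 0.  0. -1.] q [ 0.96  0.6  -1.04  1.65  0.54  1.21 -0.71] F [ 0.57  0.35 -1.62] grip 34.6
world d [ -1.73  -1.3  -10.51] tool shift [-2.01 -0.88 10.51] n 1 per row [-2.01 -0.88 10.51]
```

>>> step_arm(rows=[[[0,0,0],[-2,-0.9,4],26],[[0,0,0],[0,0,5],26],[[0,0,0],[0,0,4],26],[[0,0,0],[0,0,0],26]])

```text
time: 34.23
position: [0.6085, -0.1434, 0.0767]
tool_rot: [2.715, 1.578, 0.006]
ft_force: [-0.7, 0.4, -1.8]
grip_width: 0.396
```

```bash
python3 plan.py .6084 -.1433 .063 -30
```

```text
turn tool deg [ 0.16 -0.14  0.32] rows 0.04641333907451212
turn tool deg [   0.22    0.24 -179.67] rows 25.667828760916173
t34.23 pos [ 608.53 -143.42   76.65] heading -29.7 tilt z [ 0.  0. -1.] q [ 0.96  0.61 -1.03  1.66  0.56  1.19 -0.72] F [-0.69  0.44 -1.77] grip 34.5
world d [ -0.13   0.12 -13.65] tool shift [ 0.01 -0.21 13.65] n 1 per row [ 0.01 -0.21 13.65]
```

>>> step_arm(rows=[[[0,0,0],[0,0,4],26],[[0,0,0],[0,0,4],26],[[0,0,0],[0,0,2],26],[[0,0,0],[0,0,0],26]])

```text
time: 34.57
position: [0.6089, -0.1437, 0.0659]
tool_rot: [2.715, 1.577, 0.006]
ft_force: [0.2, 0.8, -2.1]
grip_width: 0.393
```

```bash
python3 plan.py .6084 -.1433 .062 -30
```

```text
turn tool deg [ 0.2  -0.15  0.3 ] rows 0.043395202091806695
turn tool deg [   0.23    0.32 -179.7 ] rows 25.67082867072052
t34.57 pos [ 608.89 -143.68   65.93] heading -29.7 tilt z [ 0.  0. -1.] q [ 0.96  0.62 -1.02  1.67  0.57  1.17 -0.72] F [ 0.16  0.82 -2.15] grip 34.2
world d [-0.49  0.38 -3.93] tool shift [ 0.08 -0.63  3.93] n 1 per row [ 0.08 -0.63  3.93]
```

>>> step_arm(rows=[[[0,0,0],[0,0,3],26],[[0,0,0],[0,0,0],26],[[0,0,0],[0,0,0],26]])

```text
time: 34.82
position: [0.6091, -0.1436, 0.0627]
tool_rot: [2.715, 1.577, 0.007]
ft_force: [0.7, -0.1, -1.1]
grip_width: 0.395
```

```bash
python3 plan.py .6084 -.1433 .062 -30
```

```text
turn tool deg [ 0.21 -0.16  0.3 ] rows 0.04338381312376082
turn tool deg [   0.25    0.34 -179.7 ] rows 25.670831853045566
t34.82 pos [ 609.08 -143.65   62.67] heading -29.7 tilt z [ 0.  0. -1.] q [ 0.95  0.62 -1.01  1.67  0.57  1.16 -0.73] F [ 0.68 -0.07 -1.11] grip 34.4
world d [-0.68  0.35 -0.67] tool shift [-0.04 -0.76  0.67] n 1 per row [-0.04 -0.76  0.67]
```

>>> step_arm(rows=[[[0,0,0],[0,0,1],26],[[0,0,0],[0,0,0],48],[[0,0,0],[0,0,0],48],[[0,0,0],[0,0,0],48],[[0,0,0],[0,0,-10],48],[[0,0,0],[0,0,-20],48],[[0,0,0],[0,0,-30],48],[[0,0,0],[0,0,-35],48],[[0,0,0],[0,0,-35],60],[[0,0,0],[0,0,-35],70],[[0,0,0],[0,0,-35],80],[[0,0,0],[0,0,0],80]])

```text
time: 35.82
position: [0.6075, -0.1419, 0.275]
tool_rot: [2.713, 1.582, 0.009]
ft_force: [0.1, -0.1, -0.8]
grip_width: 0.768
```

```bash
python3 plan.py .51 .225 .29 -30
```

```text
turn tool deg [ 0.2  -0.26  0.48] rows 0.06852635223351818
turn tool deg [   0.4     0.31 -179.52] rows 25.6456579413347
t35.82 pos [ 607.49 -141.94  275.04] heading -29.5 tilt z [ 0.01  0.   -1.  ] q [ 1.02  0.46 -1.14  1.43  0.41  1.51 -0.62] F [ 0.11 -0.07 -0.8 ] grip 66.8
world d [-97.49 366.94  14.96] tool shift [ 271.33 -265.59  -14.67] n 10 per row [ 27.13 -26.56  -1.47]
```

>>> step_arm(rows=[[[0,0,0],[14,-14,-3],80],[[0,0,0],[27,-26.5,-3],80],[[0,0,0],[27,-26.5,-3],80],[[0,0,0],[27,-26.5,-3],80],[[0,0,0],[27,-26.5,0],80],[[0,0,0],[27,-26.5,0],80],[[0,0,0],[27,-26.5,0],80],[[0,0,0],[27,-26.5,0],80],[[0,0,0],[27,-26.5,0],80],[[0,0,0],[16,-15,0],80],[[0,0,0],[0,0,0],80]])

```text
time: 36.73
position: [0.5184, 0.2056, 0.2978]
tool_rot: [2.706, 1.567, 0.033]
ft_force: [-1.0, 0.6, -1.2]
grip_width: 0.92
```

```bash
python3 plan.py .499 .2365 .15 5;python3 - <<'E'
from h import *
d=grab("side"); crop(d,200,230,110,90,7,"pics/e2.png")
d=grab("top"); crop(d,370,150,80,110,6,"pics/e2t.png")
E
```

```text
turn tool deg [  1.49  -0.21 -34.84] rows 4.977111207906657
turn tool deg [ -0.27  -1.95 145.15] rows 20.73541709733004
t36.73 pos [518.36 205.62 297.77] heading -29.8 tilt z [ 0.03 -0.   -1.  ] q [ 0.65  0.27 -1.28  1.57  0.28  1.48 -1.16] F [-0.95  0.62 -1.17] grip 80.0
world d [ -19.36   30.88 -147.77] tool shift [ 15.52 -35.61 147.15] n 5 per row [ 3.1  -7.12 29.43]
```

View pics/e2.png

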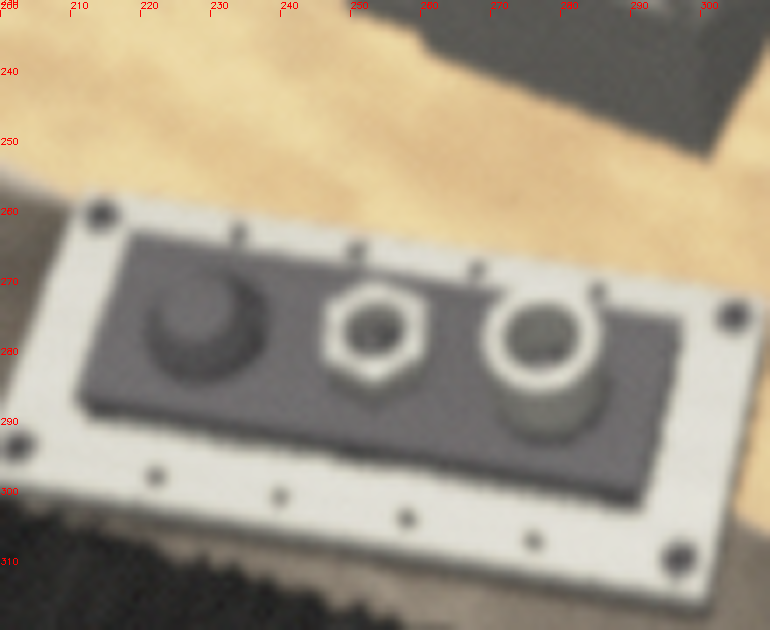

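View pics/e2t.png

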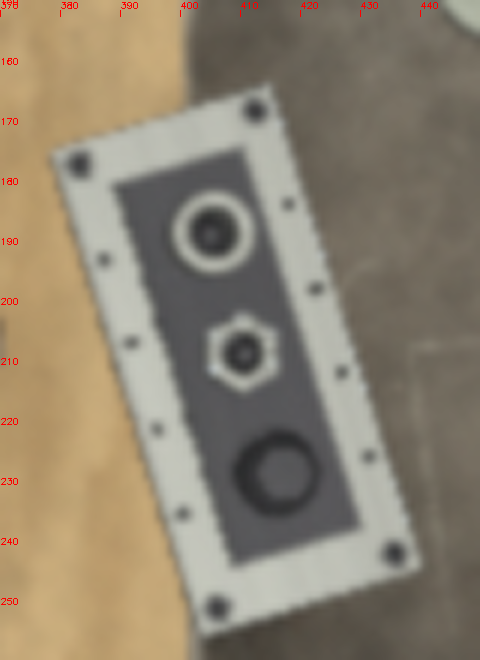

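>>> step_arm(rows=[[[0.5,0,0],[6,-12,15],80],[[0.5,0,0],[6,-12,25],80],[[0.3,0,0],[3,-8,25],80],[[0,0,0],[0,0,14],80],[[0,0,0],[0,0,0],80]])

```text
time: 37.25
position: [0.5077, 0.2211, 0.2169]
tool_rot: [2.732, 1.545, 0.018]
ft_force: [0.3, -0.7, 0.9]
grip_width: 0.919
```

```bash
python3 plan.py .502 .2365 .2 0
```

```text
turn tool deg [  0.59  -0.37 -31.04] rows 4.433947838656932
turn tool deg [ -0.49  -0.78 148.96] rows 21.279957972585773
t37.25 pos [507.7  221.12 216.86] heading -31.0 tilt z [ 0.01  0.   -1.  ] q [ 0.59  0.33 -1.24  1.69  0.32  1.34 -1.25] F [ 0.35 -0.73  0.91] grip 80.0
world d [ -5.7   15.38 -16.86] tool shift [ 10.09 -12.95  16.85] n 1 per row [ 10.09 -12.95  16.85]
```

>>> step_arm(rows=[[[0.3,-0.2,-5],[5,-6,5],80],[[0.3,-0.2,-6],[5,-6,5],80],[[0,0,-6],[0,0,0],80],[[0,0,0],[0,0,0],80]])

```text
time: 37.58
position: [0.5068, 0.2273, 0.2077]
tool_rot: [2.477, 1.931, -0.003]
ft_force: [-0.0, -1.0, -0.7]
grip_width: 0.921
```

```bash
python3 plan.py .502 .2365 .2 0
```

```text
turn tool deg [ -0.03   0.11 -14.1 ] rows 2.0144618370419587
turn tool deg [  0.16   0.05 165.9 ] rows 23.699811970588822
t37.58 pos [506.78 227.34 207.74] heading -14.1 tilt z [-0. -0. -1.] q [ 0.58  0.38 -1.28  1.69  0.38  1.35 -1.01] F [-0.04 -0.96 -0.71] grip 80.1
world d [-4.78  9.16 -7.74] tool shift [ 7.73 -6.86  7.73] n 1 per row [ 7.73 -6.86  7.73]
```

>>> step_arm(rows=[[[0,0,-5],[6,-5,5],80],[[0,0,-4],[4,-2,14],80],[[0,0,0],[0,0,22],80],[[0,0,0],[0,0,22],80],[[0,0,0],[0,0,10],80],[[0,0,0],[0,0,0],80]])

```text
time: 38.08
position: [0.5117, 0.2304, 0.1378]
tool_rot: [2.342, 2.084, 0.008]
ft_force: [-0.2, -0.1, -0.1]
grip_width: 0.919
```

```bash
python3 plan.py .499 .2365 .09 0; python3 - <<'E'
from h import *
d=grab("top"); crop(d,230,180,100,80,7,"pics/f1t.png")
E
```

```text
turn tool deg [ 0.46  0.06 -6.66] rows 0.9516436330133217
turn tool deg [  0.09  -0.69 173.34] rows 24.762445785104894
t38.08 pos [511.67 230.45 137.82] heading -6.7 tilt z [ 0.01 -0.   -1.  ] q [ 0.53  0.47 -1.23  1.77  0.47  1.24 -0.95] F [-0.18 -0.07 -0.05] grip 79.9
world d [-12.67   6.05 -47.82] tool shift [  4.57 -13.67  47.71] n 2 per row [ 2.28 -6.84 23.86]
```

View pics/f1t.png

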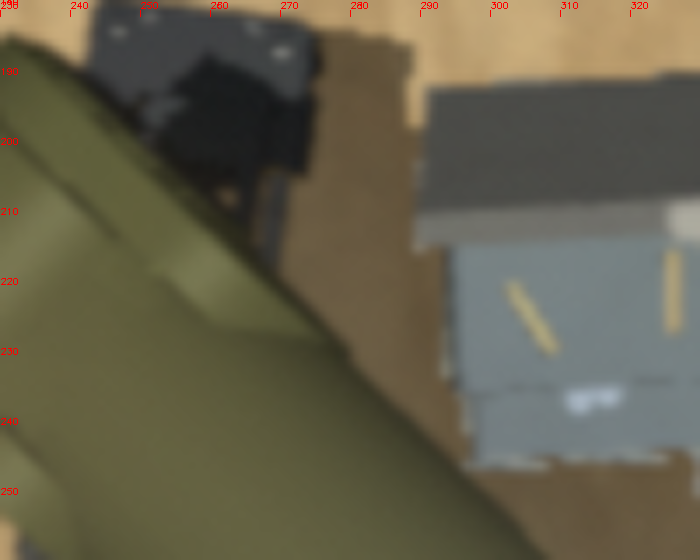

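>>> step_arm(rows=[[[0.2,0,-2],[2,-7,8],80],[[0.2,0,-2],[2,-7,14],80],[[0,0,-2],[0,-2,14],80],[[0,0,0],[0,0,6],80],[[0,0,0],[0,0,0],80],[[0,0,0],[0,0,0],80]])

```text
time: 38.63
position: [0.4974, 0.2366, 0.096]
tool_rot: [2.224, 2.214, 0.007]
ft_force: [0.5, -0.3, -0.3]
grip_width: 0.919
```

```bash
python3 plan.py .499 .2365 .05 0; python3 tips.py;python3 - <<'E'
from h import *
d=grab("side"); crop(d,270,90,90,80,8,"pics/f2.png")
E
```

```text
turn tool deg [ 0.32 -0.03 -0.24] rows 0.04597426691478136
turn tool deg [ -0.05  -0.5  179.76] rows 25.67931254617357
t38.63 pos [497.36 236.63  96.02] heading -0.2 tilt z [ 0.01  0.   -1.  ] q [ 0.51  0.51 -1.23  1.83  0.52  1.17 -0.9 ] F [ 0.51 -0.3  -0.33] grip 79.9
world d [  1.64  -0.13 -46.02] tool shift [-0.15  1.38 46.03] n 2 per row [-0.07  0.69 23.01]
side [300.45805066 133.24519399]
side [315.64623326 138.92970164]
side [331.16535883 144.73849705]
top [258.89386432 246.2620001 ]
top [259.3379194  228.76798809]
top [259.79168568 211.34548888]
```

View pics/f2.png

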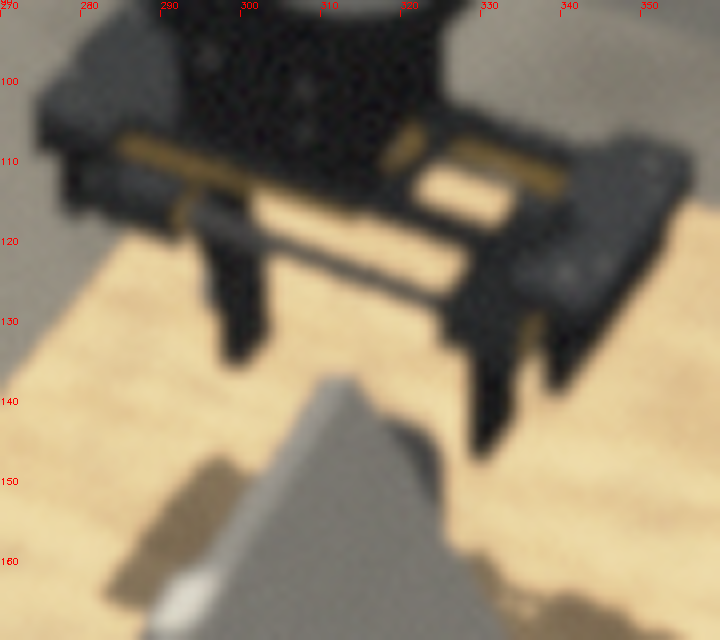

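>>> step_arm(rows=[[[0.2,0,0],[0,0.5,14],80],[[0.1,0,0],[0,0.5,18],80],[[0,0,0],[0,0,12],80],[[0,0,0],[0,0,0],80],[[0,0,0],[0,0,0],80]])

```text
time: 39.25
position: [0.5013, 0.237, 0.0505]
tool_rot: [2.227, 2.212, 0.007]
ft_force: [0.2, -0.2, 0.2]
grip_width: 0.918
```

```bash
python3 plan.py .499 .2365 .041 0
```

```text
turn tool deg [ 0.26 -0.09 -0.39] rows 0.05526916271922639
turn tool deg [ -0.15  -0.41 179.61] rows 25.65894111051565
t39.25 pos [501.33 236.96  50.52] heading -0.4 tilt z [ 0.  0. -1.] q [ 0.45  0.57 -1.16  1.86  0.58  1.11 -0.94] F [ 0.24 -0.23  0.23] grip 79.9
world d [-2.33 -0.46 -9.52] tool shift [-0.49 -2.37  9.51] n 1 per row [-0.49 -2.37  9.51]
```

>>> step_arm(rows=[[[0.2,0,0],[-0.5,-2.4,5],80],[[0,0,0],[0,0,4],70],[[0,0,0],[0,0,0],60],[[0,0,0],[0,0,0],40],[[0,0,0],[0,0,0],40],[[0,0,0],[0,0,0],40],[[0,0,0],[0,0,0],40],[[0,0,0],[0,0,0],40]], grip_force=30)

```text
time: 39.92
position: [0.4994, 0.2372, 0.0423]
tool_rot: [2.229, 2.214, 0.006]
ft_force: [-1.0, 0.2, -1.7]
grip_width: 0.552
```

```bash
python3 plan.py .499 .2365 .041 0
```

```text
turn tool deg [ 0.16 -0.14 -0.38] rows 0.054789618080598575
turn tool deg [ -0.23  -0.25 179.62] rows 25.65945149369147
t39.92 pos [499.44 237.2   42.31] heading -0.4 tilt z [ 0.  0. -1.] q [ 0.45  0.57 -1.15  1.87  0.59  1.09 -0.94] F [-0.98  0.23 -1.74] grip 48.1
world d [-0.44 -0.7  -1.31] tool shift [-0.71 -0.44  1.3 ] n 1 per row [-0.71 -0.44  1.3 ]
```

>>> step_arm(rows=[[[0,0,0],[0,0,-10],40],[[0,0,0],[0,0,-20],40],[[0,0,0],[4,8,-25],40],[[0,0,0],[6,14,-28],40],[[0,0,0],[6,14,-28],40],[[0,0,0],[6,14,-28],40],[[0,0,0],[6,14,-28],40],[[0,0,0],[3,8,-28],40],[[0,0,0],[0,0,-15],40],[[0,0,0],[0,0,0],40]])

```text
time: 40.75
position: [0.5708, 0.2673, 0.2652]
tool_rot: [-2.224, -2.214, 0.001]
ft_force: [0.5, 0.7, -1.8]
grip_width: 0.547
```

```bash
python3 plan.py .504 -.177 .3 0;python3 - <<'E'
from h import *
d=grab("side"); crop(d,270,10,110,110,7,"pics/f3.png")
E
```

```text
turn tool deg [-0.14 -0.1  -0.27] rows 0.03800272343180172
turn tool deg [ -0.16   0.22 179.73] rows 25.676253909462325
t40.75 pos [570.82 267.27 265.22] heading -0.3 tilt z [-0.  0. -1.] q [ 0.37  0.53 -1.22  1.42  0.49  1.53 -0.82] F [ 0.46  0.68 -1.82] grip 47.6
world d [ -66.82 -444.27   34.78] tool shift [-444.51  -64.84  -35.42] n 12 per row [-37.04  -5.4   -2.95]
```

View pics/f3.png

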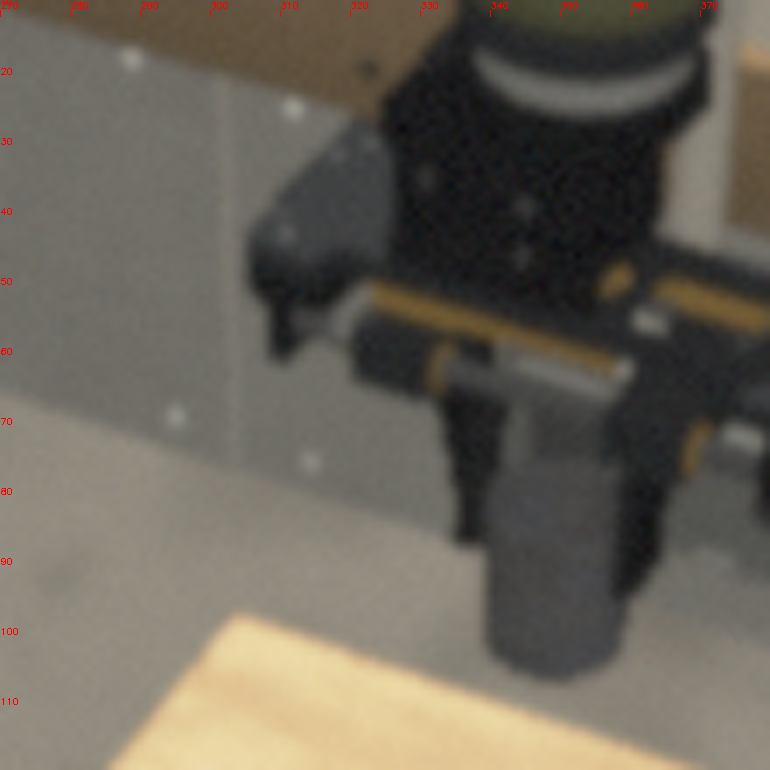

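>>> step_arm(rows=[[[0,0,0],[-10,0,-15],40],[[0,0,0],[-20,-2,-15],40],[[0,0,0],[-30,-4,-10],40],[[0,0,0],[-34,-5,-4],40],[[0,0,0],[-34,-5,0],40],[[0,0,0],[-34,-5,0],40],[[0,0,0],[-34,-5,0],40],[[0,0,0],[-34,-5,0],40],[[0,0,0],[-34,-5,0],40],[[0,0,0],[-34,-5,0],40],[[0,0,0],[-34,-5,0],40],[[0,0,0],[-34,-5,0],40]])

```text
time: 41.8
position: [0.5048, -0.1142, 0.3022]
tool_rot: [-2.198, -2.223, 0.041]
ft_force: [0.6, -0.7, -1.3]
grip_width: 0.548
```

```bash
python3 plan.py .504 -.177 .28 -10
```

```text
turn tool deg [-1.63  0.58 10.66] rows 1.5228358531142017
turn tool deg [  -0.86   -2.42 -169.32] rows 24.188729612183607
t41.80 pos [ 504.76 -114.22  302.19] heading 0.7 tilt z [-0.03 -0.01 -1.  ] q [ 1.35  0.19 -1.32  1.61  0.2   1.51  0.03] F [ 0.63 -0.68 -1.33] grip 47.7
world d [ -0.76 -62.78 -22.19] tool shift [-62.6   -0.82  22.69] n 2 per row [-31.3   -0.41  11.35]
```

>>> step_arm(rows=[[[-0.5,0.2,4],[-15,2,0],40],[[-0.5,0.2,6],[-12,3,0],40],[[-0.5,0.2,6],[-8,3,4],40],[[0,0,5],[0,0,6],40],[[0,0,0],[0,0,0],40],[[0,0,0],[0,0,0],40]])

```text
time: 42.3
position: [0.499, -0.1695, 0.287]
tool_rot: [-2.61, -1.738, 0.026]
ft_force: [-0.7, 0.7, -0.6]
grip_width: 0.547
```

```bash
python3 plan.py .5036 -.1767 .2 -22
```

```text
turn tool deg [-0.82  0.62 -0.67] rows 0.11657794138191802
turn tool deg [  0.97   1.28 179.33] rows 25.618224912579088
t42.30 pos [ 498.98 -169.52  287.  ] heading -22.7 tilt z [-0.02 -0.   -1.  ] q [ 1.37  0.19 -1.22  1.62  0.18  1.47 -0.26] F [-0.73  0.74 -0.62] grip 47.6
world d [  4.62  -7.18 -87.  ] tool shift [-3.9   8.26 86.94] n 3 per row [-1.3   2.75 28.98]
```

>>> step_arm(rows=[[[-0.4,0.3,0],[-2,3,14],40],[[-0.4,0.3,0],[-2,3,22],40],[[0,0,0],[-1,2,25],40],[[0,0,0],[0,0,20],40],[[0,0,0],[0,0,0],40],[[0,0,0],[0,0,0],40]])

```text
time: 42.8
position: [0.5026, -0.1754, 0.2046]
tool_rot: [2.597, 1.766, -0.005]
ft_force: [-0.2, -0.5, -1.0]
grip_width: 0.546
```

```bash
python3 plan.py .5036 -.1767 .14 -22
```

```text
turn tool deg [-0.07  0.16  0.43] rows 0.06162654529770808
turn tool deg [  -0.24   -0.1  -179.57] rows 25.652631174056857
t42.80 pos [ 502.59 -175.38  204.57] heading -21.6 tilt z [-0. -0. -1.] q [ 1.34  0.25 -1.19  1.75  0.25  1.31 -0.28] F [-0.25 -0.47 -0.97] grip 47.5
world d [  1.01  -1.32 -64.57] tool shift [-0.68  1.5  64.57] n 2 per row [-0.34  0.75 32.29]
```

>>> step_arm(rows=[[[0,0,0],[0,0,14],40],[[0,0,0],[0,0,22],40],[[0,0,0],[0,0,20],40],[[0,0,0],[0,0,8],40],[[0,0,0],[0,0,0],40],[[0,0,0],[0,0,0],40]])

```text
time: 43.3
position: [0.5059, -0.1752, 0.1425]
tool_rot: [2.586, 1.77, 0.001]
ft_force: [-0.1, 0.2, -1.2]
grip_width: 0.549
```

```bash
python3 plan.py .5036 -.1767 .1 -22;python3 - <<'E'
from h import *
d=grab("side"); crop(d,190,220,120,90,6,"pics/g1.png")
E
```

```text
turn tool deg [0.38 0.22 0.79] rows 0.11244210891429753
turn tool deg [  -0.34    0.59 -179.21] rows 25.601660272187747
t43.30 pos [ 505.94 -175.17  142.54] heading -21.2 tilt z [ 0.   -0.01 -1.  ] q [ 1.28  0.32 -1.15  1.82  0.32  1.19 -0.34] F [-0.09  0.18 -1.24] grip 47.8
world d [ -2.34  -1.53 -42.54] tool shift [-2.11 -1.91 42.54] n 2 per row [-1.06 -0.95 21.27]
```

View pics/g1.png

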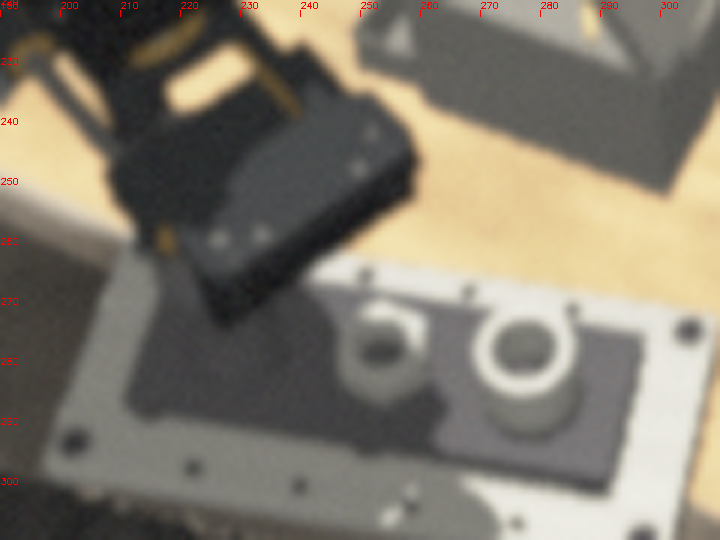

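>>> step_arm(rows=[[[0.2,0.1,0],[-1,-1,12],40],[[0.2,0.1,0],[-1,-1,14],40],[[0,0,0],[0,0,10],40],[[0,0,0],[0,0,0],40],[[0,0,0],[0,0,0],40]])

```text
time: 43.77
position: [0.5053, -0.1778, 0.1059]
tool_rot: [2.59, 1.771, 0.002]
ft_force: [-0.1, 1.4, -1.6]
grip_width: 0.55
```

```bash
python3 plan.py .5036 -.1767 .09 -22
```

```text
turn tool deg [0.23 0.05 0.73] rows 0.10456449155053579
turn tool deg [  -0.08    0.36 -179.27] rows 25.60966623423416
t43.77 pos [ 505.29 -177.78  105.87] heading -21.3 tilt z [ 0. -0. -1.] q [ 1.25  0.37 -1.11  1.86  0.37  1.13 -0.37] F [-0.07  1.38 -1.59] grip 47.8
world d [ -1.69   1.08 -15.87] tool shift [ 0.41 -2.03 15.86] n 1 per row [ 0.41 -2.03 15.86]
```

>>> step_arm(rows=[[[0.1,0,0],[0.4,-2,5],40],[[0,0,0],[0,0,5],40],[[0,0,0],[0,0,4],40],[[0,0,0],[0,0,0],40]])

```text
time: 44.1
position: [0.5036, -0.1765, 0.0906]
tool_rot: [2.591, 1.772, 0.001]
ft_force: [-0.7, 0.3, -1.9]
grip_width: 0.547
```

```bash
python3 plan.py .5036 -.1767 .08 -22
```

```text
turn tool deg [0.13 0.05 0.74] rows 0.10513712077139639
turn tool deg [  -0.07    0.2  -179.26] rows 25.609129961051572
t44.10 pos [ 503.59 -176.52   90.62] heading -21.3 tilt z [ 0. -0. -1.] q [ 1.23  0.39 -1.1   1.88  0.39  1.11 -0.39] F [-0.74  0.28 -1.85] grip 47.6
world d [  0.01  -0.18 -10.62] tool shift [-0.15  0.06 10.62] n 1 per row [-0.15  0.06 10.62]
```

>>> step_arm(rows=[[[0,0,0],[0,0,4],40],[[0,0,0],[0,0,2],40],[[0,0,0],[0,0,0],40]])

```text
time: 44.35
position: [0.5039, -0.1765, 0.0842]
tool_rot: [2.591, 1.772, 0.001]
ft_force: [-0.5, -0.0, -2.0]
grip_width: 0.55
```

```bash
python3 plan.py .5036 -.1767 .08 -22
```

```text
turn tool deg [0.16 0.04 0.74] rows 0.10639812409980262
turn tool deg [  -0.07    0.25 -179.26] rows 25.607861125375997
t44.35 pos [ 503.88 -176.49   84.18] heading -21.3 tilt z [ 0. -0. -1.] q [ 1.22  0.4  -1.09  1.88  0.4   1.1  -0.39] F [-0.52 -0.   -2.  ] grip 47.9
world d [-0.28 -0.21 -4.18] tool shift [-0.29 -0.19  4.18] n 1 per row [-0.29 -0.19  4.18]
```

>>> step_arm(rows=[[[0,0,0],[0,0,3.5],40],[[0,0,0],[0,0,0],40],[[0,0,0],[0,0,0],40]])

```text
time: 44.6
position: [0.5041, -0.1769, 0.0805]
tool_rot: [2.59, 1.771, 0.001]
ft_force: [0.5, -0.3, -0.7]
grip_width: 0.545
```

```bash
python3 plan.py .5036 -.1767 .08 -22
```

```text
turn tool deg [0.19 0.08 0.74] rows 0.10504613403559478
turn tool deg [  -0.12    0.3  -179.26] rows 25.60919894536486
t44.60 pos [ 504.05 -176.91   80.54] heading -21.3 tilt z [ 0. -0. -1.] q [ 1.22  0.4  -1.09  1.89  0.41  1.09 -0.4 ] F [ 0.48 -0.35 -0.71] grip 47.4
world d [-0.45  0.21 -0.54] tool shift [ 0.03 -0.5   0.54] n 1 per row [ 0.03 -0.5   0.54]
```

>>> step_arm(rows=[[[0,0,0],[0,0,0.5],40],[[0,0,0],[0,0,0],66],[[0,0,0],[0,0,0],66],[[0,0,0],[0,0,0],66],[[0,0,0],[0,0,-10],66],[[0,0,0],[0,0,-20],66],[[0,0,0],[0,0,-30],66],[[0,0,0],[0,0,-35],66],[[0,0,0],[0,0,-35],66],[[0,0,0],[0,0,-35],66],[[0,0,0],[0,0,-20],66],[[0,0,0],[0,0,0],66]])

```text
time: 45.6
position: [0.5041, -0.1734, 0.2779]
tool_rot: [2.586, 1.779, 0.004]
ft_force: [1.8, -0.5, -0.3]
grip_width: 0.759
```

```bash
python3 plan.py .58 .05 .3 -22
```

```text
turn tool deg [ 0.21 -0.02  1.04] rows 0.14872960855877443
turn tool deg [   0.03    0.33 -178.96] rows 25.56551252846015
t45.60 pos [ 504.1  -173.4   277.88] heading -21.0 tilt z [ 0. -0. -1.] q [ 1.39  0.19 -1.23  1.64  0.18  1.43 -0.23] F [ 1.77 -0.52 -0.27] grip 66.0
world d [ 75.9  223.4   22.12] tool shift [235.78  -8.96 -22.09] n 7 per row [33.68 -1.28 -3.16]
```

>>> step_arm(rows=[[[0,0,0],[15,0,-5],66],[[0,0,0],[30,0,-5],66],[[0,0,0],[30,0,-5],66],[[0,0,0],[30,0,0],66],[[0,0,0],[30,0,0],66],[[0,0,0],[30,0,0],66],[[0,0,0],[15,0,0],66],[[0,0,0],[0,0,0],66],[[0,0,0],[0,0,0],66],[[0,0,0],[0,0,0],66]])

```text
time: 46.43
position: [0.5704, 0.0002, 0.2953]
tool_rot: [2.585, 1.771, 0.003]
ft_force: [0.2, -0.0, 0.2]
grip_width: 0.756
```

```bash
python3 - <<'E'
from h import *
d=grab("side"); crop(d,195,230,120,90,6,"pics/h1.png")
t=grab("top"); crop(t,370,150,80,110,6,"pics/h1t.png"); cv2.imwrite("pics/h1f.png",d["frame"][:,:,::-1])
s=status.get_state(); print(s["position"],s["joint_positions"],s["qd"])
E
```

```text
[ 0.57042545 -0.00115009  0.29528188] [ 0.95001921  0.32130901 -1.22399614  1.52812067  0.30956804  1.49978705
 -0.65017521] [ 0.00993256  0.00068019  0.0080986  -0.00520223  0.00604684 -0.00090143
 -0.00417845]
```

View pics/h1.png

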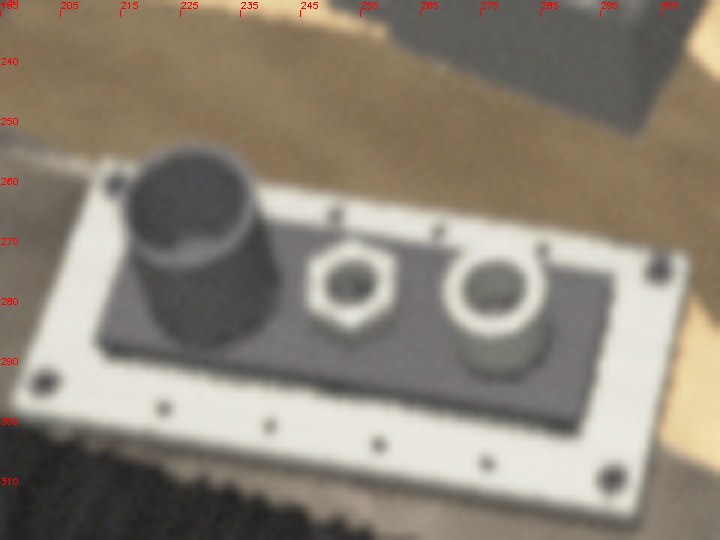

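View pics/h1t.png

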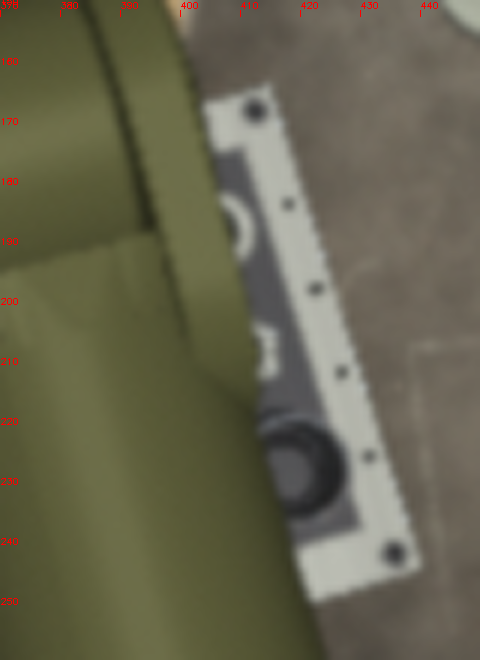

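View pics/h1f.png

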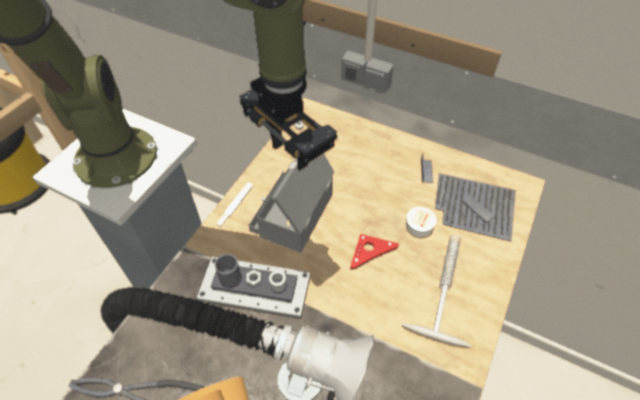

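```bash
python3 - <<'E'
from h import *
np.set_printoptions(precision=4,suppress=True)
s=grab("side")
J=np.array([.556,-.1635]);a=np.array([-.9537,-.300]) # jig centre/axis in the side camera
def circ(c,r,z):
    p=np.array([proj(s,[c[0]+r*np.cos(t),c[1]+r*np.sin(t),z]) for t in np.linspace(0,6.283,40)])
    return (p-[195,230]+.4)*6
im=cv2.imread("pics/h1.png")
for c,r,zs in((J+.055*a,.0245,(.038,.093)),(J,.010,(.054,)),(J-.055*a,.018,(.038,.070))):
    for z in zs: cv2.polylines(im,[circ(c,r,z).astype(np.int32)],True,(0,255,0),1)
cv2.imwrite("pics/h2.png",im)
E
```

```text
(no output)
```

View pics/h2.png

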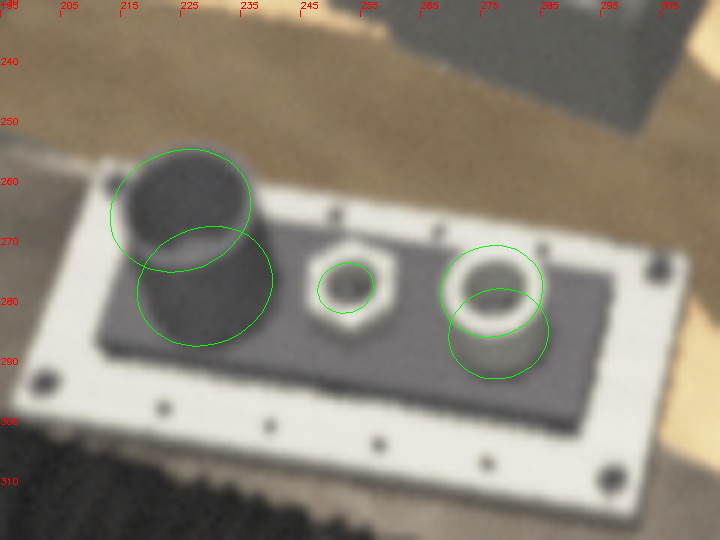

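```bash
python3 - <<'E'
from bench import order,status
print(order.close_job()); print(status.get_state()["time"])
E
```

```text
the job is handed in; nothing more can be done
None
the job is handed in; nothing more can be done
```

I loaded the jig and handed the job in at about 46.5 s on the robot's clock. The hand-in gives no verdict, so what follows rests on my own checks.

- **Placed:** I seated the bar first, then set the larger nut over the centre pin, the sleeve over the thin spigot and the pipe stub over the thick one. No step showed a contact force beyond the weight of the part being carried.
- **Last pictures:** the bar lies flat on the rest buttons with both end holes over their spigots, and the nut and sleeve are centred. The stub stands upright over the thick spigot. The gripper is open and clear of everything, near (0.57, 0.00, 0.30). The soapstone holder and magnet look untouched. The gripper hid the small nut in that last picture. It was in place when last seen, just after the sleeve was lifted, and nothing came close to it later.
- **Disagreements:** the two cameras put the jig about 3–4 mm apart across it, so I used the mean. The stub's outline sat about 3 mm off where I expected it in the side view. Once seated, its bore limits that offset to about 3.5 mm, against the 8 mm allowed.
- **Close margin:** joint 3 ran to -1.36 rad, close to its -1.38 rad limit, on the way to the sleeve. It did not pass the limit in any reading I took.

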